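Make up two mower service kits

TASK

Make up two mower service kits from the stock on the bench: in the three-bay tray, lay the air filter flat with its pleats up in the long bay and stand the tall slim oil filter and the deck roller in the two small bays, one in each, whichever way round; in the narrow two-bay tray, stand the short wide oil filter in the larger bay and the bolt, on its head, in the smaller one. Set each part down upright and flat on the tray floor inside its bay, never dropping it or knocking it about. Leave the mug, the jar and the wrench where they are.

Things in the scene. Friction and masses are not known exactly. Their poses are not given: they have to be found in the camera images.
- tray_three: Three-bay kit tray of white plastic, fixed to the bench, outside 162 (x) x 158 (y) mm. Floor 4 mm thick; all walls and dividers are 4 mm thick and reach only 14 mm above the bench. Origin: centre of the underside. In its own frame the long bay (inside 76 x 150 mm) is centred at x = +39, y = 0 mm, its length along y; the two small bays (each inside 74 x 73 mm) are centred at x = -40, y = +38.5 and x = -40, y = -38.5 mm. z is up; yaw can be anything.
- tray_two: Narrow two-bay kit tray of white plastic, fixed to the bench, outside 92 (x) x 154 (y) mm, same 4 mm floor and 4 mm thick, 14 mm high walls. Origin: centre of the underside. In its own frame the larger bay (inside 84 x 84 mm) is centred at x = 0, y = -31 mm and the smaller bay (inside 84 in x by 58 in y) at x = 0, y = +44 mm. z is up; yaw can be anything.
- air_filter: Panel air filter: black frame with pale paper pleats on top, a block 50 (x) x 122 (y) x 44 (z) mm, about 0.12 kg, lying flat on the bench. Origin: centre of the underside; y is its long side, z up. Both ends are alike.
- filter_tall: Tall slim spin-on oil filter: grey-painted steel canister, diameter 52, height 78 mm, about 0.22 kg, standing. Origin: centre of the underside, z up.
- filter_short: Short wide spin-on oil filter: grey-painted steel canister, diameter 64, height 50 mm, about 0.24 kg, standing. Origin: centre of the underside, z up.
- roller: Mower deck roller: black rubber cylinder, diameter 54, height 45 mm, with an 18 mm bore through its axis, about 0.12 kg, standing on end with the bore upright. Origin: centre of the underside, z up.
- bolt: Large steel hex flange bolt standing on its head, shank up: hex head 33 mm over the corners and 12 mm high, then a flange of diameter 36 and 3 mm thick, then the shank of diameter 18; 74 mm high in all, about 0.2 kg. Origin: centre of the head's underside, z up along the shank.
- mug: Bystander: white mug, diameter 80, height 85 mm, with a handle towards its own y. Origin: centre of the underside.
- jar: Bystander: closed glass jar with a steel lid, diameter 68, height 75 mm. Origin: centre of the underside.
- wrench: Bystander: steel wrench 170 mm long lying flat along its own x. Origin: middle of its underside.
Not all that is in view belongs to the job. What is shaped like the tray_two but blue or red is not meant.

How it is judged (in metres and radians):
At the end, for the whole second after the job is handed in: Each part rests in its own bay as the goal says (either small bay for tall filter and roller), within 4 mm of the tray floor, within 0.1 rad of upright, at rest, released; centre within 13 mm of the bay centre (air filter 16 across, 17 along; bolt 14 across, 27 along the bay) (x of air_filter in the frame of tray_three between 0.023 and 0.055 m and y of air_filter in the frame of tray_three between -0.017 and 0.017 m and z of air_filter in the frame of tray_three between 0.001 and 0.008 m and (((x of filter_tall in the frame of tray_three between -0.053 and -0.027 m and y of filter_tall in the frame of tray_three between -0.0515 and -0.0255 m and z of filter_tall in the frame of tray_three between 0.001 and 0.008 m) and (x of roller in the frame of tray_three between -0.053 and -0.027 m and y of roller in the frame of tray_three between 0.0255 and 0.0515 m and z of roller in the frame of tray_three between 0.001 and 0.008 m)) or ((x of filter_tall in the frame of tray_three between -0.053 and -0.027 m and y of filter_tall in the frame of tray_three between 0.0255 and 0.0515 m and z of filter_tall in the frame of tray_three between 0.001 and 0.008 m) and (x of roller in the frame of tray_three between -0.053 and -0.027 m and y of roller in the frame of tray_three between -0.0515 and -0.0255 m and z of roller in the frame of tray_three between 0.001 and 0.008 m))) and x of filter_short in the frame of tray_two between -0.013 and 0.013 m and y of filter_short in the frame of tray_two between -0.044 and -0.018 m and z of filter_short in the frame of tray_two between 0.001 and 0.008 m and x of bolt in the frame of tray_two between -0.027 and 0.027 m and y of bolt in the frame of tray_two between 0.03 and 0.058 m and z of bolt in the frame of tray_two between 0.001 and 0.008 m and angle between each of air_filter, filter_tall, roller, filter_short, bolt's own z axis and vertical below 0.1 rad and linear speed of each of air_filter, filter_tall, roller, filter_short, bolt below 0.02 m/s); the robot touches nothing.
It fails at once if the mug, the jar or the wrench is moved by more than 20 mm (distance of any of mug, jar, wrench from where it was at the start of the episode above 0.02 m).
It fails at once if a part falls or flies freely faster than 0.8 m/s (dropped from over about 30 mm, or knocked away) ((linear speed of air_filter above 0.8 m/s and contact force between air_filter and the fingers below 0.05 N) or (linear speed of filter_tall above 0.8 m/s and contact force between filter_tall and the fingers below 0.05 N) or (linear speed of roller above 0.8 m/s and contact force between roller and the fingers below 0.05 N) or (linear speed of filter_short above 0.8 m/s and contact force between filter_short and the fingers below 0.05 N) or (linear speed of bolt above 0.8 m/s and contact force between bolt and the fingers below 0.05 N)).
It also fails if it takes over 128 s, if anything falls off the work surface, if the arm or the gripper's body presses on something with over 40 N, if the wrist force passes 120 N, or if a joint passes its speed limit or range.

ROBOT

A 6-joint arm with a two-finger parallel gripper is mounted at the origin on the work surface. World frame = base frame: x ahead of the robot, y to its left, z up, the work surface at z = 0. Lengths are in mm, angles in rad, forces in N, time in s.
With the tool pointing down it reaches from about 350 to 875 mm from the base axis. Payload 4.2 kg.
Tool frame: the origin (TCP) lies midway between the tips of the shut fingers; the grasp point (between the pads) lies 19 mm behind it; z points along the fingers, y is the line along which they close (so a half turn about z gives the same grasp; the last joint's range is limited). The gripper opens to 85 mm and grips with 20 to 120 N. Pads are 22 mm wide; open, the fingers measure 114 mm over their backs; the gripper's body (76 mm by 85 mm) begins 54 mm behind the grasp point. The pads swing forward as they close: fully open they stand 13 mm farther back than shut.
Start: joints at [1.559, 0.385, 0.008, 0, -1.194, -0.259], TCP at [167.157, 602.211, 231.312] pointing down, gripper open.
Joint ranges: [-3.14, 3.14], [-1.21, 2.06], [-1.07, 1.41], [-3.16, 2.05], [-2.99, -0.16], [-3.1, 3.1]. Speed limits (rad/s): [2.79, 2.79, 3.14, 3.14, 3.14, 3.14].

INTERFACE

Orientations are given as a unit quaternion [x, y, z, w].
In Python, from bench import arm gives the robot as it stands.
- The arm moves only by the tool send_rows, never from a script. Its argument "targets" is a list of rows, each an object of numbers: "gripper": the gripper command: -1 is fully open, 1 is shut, values between are in proportion; "x", "y", "z": the shift along the tool's x, y, z in cm; "ax", "ay", "az": the turn, a rotation vector about the tool's x, y, z in degrees. A call has 1 to 5 rows; each row shifts and turns the commanded pose from where the row before left it, along the tool's axes as they then stand; what a row does not reach is not made up. A row lasts 1/12 s, in which the tool goes at most 41.7 mm and 7.16 degrees, less where a joint would pass 70% of its speed; a pose out of reach is approached as far as the arm can. A call is refused whole if a number of a shift passes 4.17 or a number of a turn 7.16, either way. A call with a gripper value outside its range is refused whole. The fingers move at their own pace and stop on an object; the grip force is fixed at half the most. Time passes only in rows, so rows that do not move let the fingers close. It gives the time, the measured TCP pose, the force, the opening and the grip force at its end, in the units of the state.
- arm.read_state(): the state, without advancing time (a new reading comes with each control period).
- arm.get_image(name): name is "scene" or "side" or "wrist"; returns (picture, depth): 480x640x3 uint8, red, green, blue; 480x640 float32, mm along the optical axis (not along the pixel's ray), 0 where there is no reading.
- arm.camera_model(name): a dict with "fx", "fy", "cx", "cy" (pixels), "cam_to_world" (4x4, takes a point from camera to world coordinates). Camera axes: x right, y down, z forward; pixel columns grow to the right and rows downward; lengths in mm; the calibration is good to about 2 mm. A picture is of the moment at which its call begins: read the wrist's pose just before it. camera_model takes no time and is no camera call; for the wrist camera it gives the pose at the moment of the call.
- arm.job_done(): hands the job in; it is judged then, once.
Trained networks look in the newest picture that a camera, given by its name, has taken for a name from the list of things; names that differ only in an ending like _2 or _b are one class to them, and where a whole thing is asked for, a point or a joint stands for the part that bears it (a point fixed in the world has none). Each returns a list of dicts, best first, with "score" (0 to 1); they miss things now and then, are a little off and sometimes report something else, mostly with a low value. They report only what shows in the picture. A call takes as long as a camera call. They do not tell look-alikes from the thing itself.
- arm.boxes_of(camera, thing): "rect" ([left, top, width, height] in pixels, round what is visible of it).
The state is a dict: "clock": time; "joints": joint angles; "joint_vel": joint speeds; "joint_efforts": joint torques, N m; "position": TCP position; "ee_rot": TCP orientation; "contact_force": force on the tool from outside, world axes, zero at the start; "wrist_torque": the same for the moment, N m; "gripper_width": finger opening in mm; "grasp_force": force on a finger pad.
Only numpy, scipy, OpenCV 4.12 (cv2) and the standard library are available. Lean on these libraries where they do the work, as an engineer would, in place of code of your own. Each camera call takes 0.05 s, during which the arm holds its last target. There are 200 camera calls.

## Working session

There is one attempt and no reset: what is moved stays moved. The work goes in short steps, Python scripts to look and compute and a tool call to move; the robot and the scene stay as the last step left them, time stands still between calls to the robot, and variables do not carry over. Pictures are saved under pics/ and viewed, at most 14 in all, crops included, and the job is handed in when it is done.

Besides the shell and the picture viewer there is one more tool, called by a JSON object that holds its "method" and its "body", one argument or row to a line. send_rows: Moves the arm, as the interface text tells. Its arguments: {"type":"object","properties":{"targets":{"type":"array"}},"required":["targets"]}

```bash
mkdir -p pics; ls
cat > h.py <<'E'
import numpy as np, cv2
from bench import arm
from scipy.spatial.transform import Rotation as R
def grab(n):
    m=arm.camera_model(n); p,d=arm.get_image(n); return p,d,m
def cloud(d,m):
    v,u=np.mgrid[:480,:640]
    P=np.stack([(u-m['cx'])/m['fx']*d,(v-m['cy'])/m['fy']*d,d],-1)
    T=np.array(m['cam_to_world']); return P@T[:3,:3].T+T[:3,3]
E
python3 - <<'E'
from h import *
s=arm.read_state(); print({k:np.round(v,3).tolist() for k,v in s.items()})
ims=[]
for n in ['scene','side']:
    p,d,m=grab(n); np.savez(n,p=p,d=d,T=m['cam_to_world'],k=[m['fx'],m['fy'],m['cx'],m['cy']])
    cv2.imwrite(f'pics/{n}.png',p[...,::-1]); W=cloud(d,m)
    print(n,np.round(np.array(m['cam_to_world'])[:3],2).tolist())
    for t in 'tray_three tray_two air_filter filter_tall filter_short roller bolt mug jar wrench'.split():
        for b in arm.boxes_of(n,t)[:4]:
            x,y,w,h=map(int,b['rect']); c=W[min(479,y+h//2),min(639,x+w//2)]
            print(t,round(b['score'],2),[x,y,w,h],np.round(c).tolist())
E
```

```text
pics
{'clock': 0.0, 'joints': [1.559, 0.386, 0.007, -0.001, -1.194, -0.259], 'joint_vel': [0.001, -0.0, -0.001, -0.001, 0.001, 0.0], 'joint_efforts': [-0.001, -39.229, 18.84, 4.186, -0.005, -0.0], 'position': [167.001, 601.677, 230.207], 'ee_rot': [0.991, -0.135, -0.0, 0.001], 'contact_force': [-0.131, -0.123, 0.049], 'wrist_torque': [-0.023, -0.011, -0.001], 'grasp_force': 0.0, 'gripper_width': 85.513}
scene [[-0.55, 0.49, -0.68, 1367.7], [0.83, 0.33, -0.44, 638.44], [0.01, -0.81, -0.59, 747.75]]
tray_three 0.81 [144, 172, 88, 37] [488.0, -329.0, 6.0]
tray_two 0.91 [507, 286, 81, 63] [454.0, 571.0, 4.0]
tray_two 0.87 [396, 264, 66, 52] [506.0, 350.0, 3.0]
tray_two 0.76 [454, 217, 62, 52] [283.0, 387.0, 2.0]
air_filter 0.94 [258, 257, 64, 48] [676.0, 128.0, 41.0]
filter_short 0.95 [265, 223, 32, 31] [574.0, 31.0, 47.0]
filter_short 0.31 [260, 259, 63, 44] [675.0, 129.0, 41.0]
roller 0.97 [256, 191, 24, 27] [475.0, -79.0, 43.0]
bolt 0.77 [332, 209, 17, 32] [453.0, 106.0, 41.0]
bolt 0.47 [179, 218, 31, 47] [700.0, -100.0, 61.0]
mug 0.87 [314, 304, 47, 69] [789.0, 304.0, 78.0]
jar 0.69 
[... 220 characters left out ...]
5], [-0.66, -0.4, 0.63, -722.57], [0.01, -0.85, -0.53, 757.38]]
tray_three 0.85 [392, 329, 114, 90] [475.0, -336.0, 8.0]
tray_two 0.77 [226, 211, 45, 35] [514.0, 360.0, 2.0]
tray_two 0.68 [137, 231, 62, 39] [293.0, 396.0, 5.0]
tray_two 0.63 [161, 189, 51, 30] [446.0, 568.0, 15.0]
air_filter 0.9 [324, 220, 50, 36] [635.0, 95.0, 44.0]
filter_tall 0.65 [414, 247, 26, 42] [655.0, -133.0, 62.0]
filter_short 0.7 [331, 254, 31, 35] [526.0, -6.0, 46.0]
roller 0.95 [335, 294, 30, 29] [439.0, -106.0, 45.0]
bolt 0.58 [282, 252, 13, 27] [440.0, 97.0, 47.0]
mug 0.67 [317, 173, 29, 46] [725.0, 258.0, 69.0]
jar 0.66 [484, 270, 33, 42] [714.0, -283.0, 55.0]
wrench 0.66 [398, 234, 47, 28] [785.0, -18.0, 7.0]
```

View pics/scene.png

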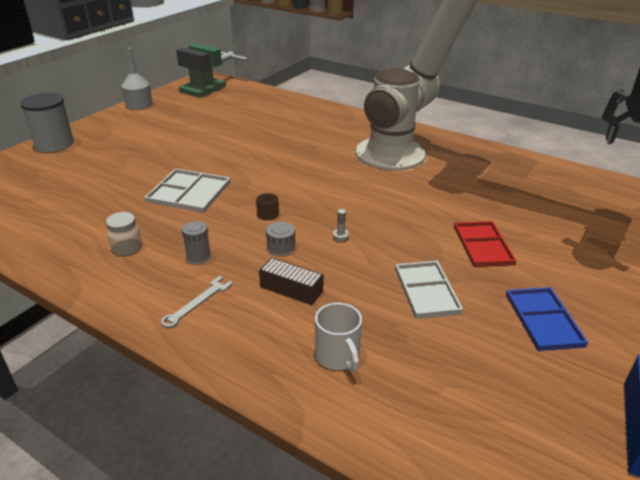

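```bash
cat > fit.py <<'E'
from h import *
# merge both clouds; top-surface fits per object
C=[];K=[]
for n in ['scene','side']:
    z=np.load(n+'.npz'); k=z['k']; m=dict(fx=k[0],fy=k[1],cx=k[2],cy=k[3],cam_to_world=z['T'])
    W=cloud(z['d'],m); g=z['d']>0; C.append(W[g]);K.append(z['p'][g])
P=np.vstack(C)
def top(c,zlo,zhi,r,i=None):
    Q=P if i is None else C[i]
    s=Q[(np.hypot(Q[:,0]-c[0],Q[:,1]-c[1])<r)&(Q[:,2]>zlo)&(Q[:,2]<zhi)]; return s
for nm,c,h,r in [('tall',(680,-115),78,50),('short',(550,12),50,55),('roller',(457,-92),45,50),('bolt',(447,103),74,30),('air',(655,112),44,95),('mug',(757,281),85,70),('jar',(735,-265),75,60)]:
    for i in (0,1,None):
        s=top(c,h-5,h+6,r,i)
        if len(s)<8: print(nm,i,len(s)); continue
        (x,y),(w,l),a=cv2.minAreaRect(s[:,:2].astype(np.float32))
        print(nm,i,len(s),np.round([x,y,w,l,a,np.median(s[:,2])],1))
for nm,c,r in [('three',(481,-332),140),('t2a',(450,570),110),('t2b',(510,355),110),('t2c',(288,391),110)]:
    for i in (0,1):
        s=top(c,9,20,r,i); 
        if len(s)<8: print(nm,i,len(s)); continue
        (x,y),(w,l),a=cv2.minAreaRect(s[:,:2].astype(np.float32)); 
        near=np.hypot(*(C[i][:,:2]-c).T)<40
        print(nm,i,len(s),np.round([x,y,w,l,a],1),'rgb',np.median(K[i][near],0))
E
python3 fit.py
```

```text
tall 0 288 [ 678.9 -114.5   50.3   52.4   13.2   77.2]
tall 1 266 [ 675.8 -117.7   53.1   50.7   14.9   79. ]
tall None 554 [ 677.8 -116.6   53.4   54.7   89.3   78. ]
short 0 406 [552.5  14.9  64.4  62.4  28.3  49.4]
short 1 375 [548.9  10.8  64.5  63.7   8.7  51.2]
short None 781 [550.7  12.   68.5  65.4   7.5  50.2]
roller 0 210 [459.9 -93.9  55.5  52.9   0.5  43.8]
roller 1 340 [456.2 -94.9  55.   52.3  60.8  45.6]
roller None 550 [458.  -94.4  58.2  52.7  49.6  44.9]
bolt 0 39 [446.2 105.6  17.4  17.3   0.7  73.3]
bolt 1 46 [443.8 103.8  22.9  15.8  68.4  74.4]
bolt None 85 [445.3 104.2  20.5  18.9  85.4  73.5]
air 0 1044 [656.  114.7  55.3 124.1   7.   44.1]
air 1 562 [653.4 113.7  56.2 125.3   6.   45.8]
air None 1606 [654.1 114.   57.7 125.8   6.   44.6]
mug 0 362 [753.4 285.   80.6  77.9  35.1  83.6]
mug 1 154 [752.1 282.   82.   79.3  22.4  84.5]
mug None 516 [751.9 283.4  84.7  79.4  32.7  83.8]
jar 0 356 [ 742.6 -272.5   60.    58.7    3.5   73.8]
jar 1 399 [ 738.8 -274.7   57.4   60.3   78.3   75.7]
jar None 755 [ 740.7 -273.3   62.8   60.4   67.5   74.7]
three 0 537 [ 484.5 -328.9  167.5  167.8   16.1] rgb [200. 205. 196.]
three 1 1300 [ 483.7 -329.7  165.6  162.7   15.9] rgb [249. 250. 248.]
t2a 0 844 [462.2 568.7 159.   96.5  39.4] rgb [ 54.  85. 173.]
t2a 1 402 [461.  566.7 166.4  97.6  39.4] rgb [ 42. 107. 237.]
t2b 0 679 [506.5 345.8 160.9  94.   41.3] rgb [201. 206. 197.]
t2b 1 428 [506.8 346.4 165.4  94.1  41.9] rgb [249. 250. 248.]
t2c 0 542 [290.5 384.8 163.9  93.7  38.2] rgb [191.  51.  45.]
t2c 1 525 [291.8 386.3 161.7  95.7  38. ] rgb [247.  42.  40.]
```

The scene shows three look-alikes for tray_two: white (428,288), red (484,243) and blue (545,318). The white one fits the description because the other two colours are excluded. tray_three is at (188,190). I'll confirm with a crop and work out which way each tray faces from its divider walls.

```bash
cat > fit2.py <<'E'
from fit import P,C,top
import numpy as np
from scipy.optimize import minimize
def walls(nm):
    if nm=='three': return 81,79,[((-1.,-79),(1-2,79))],[]
def dist(q,segs):
    return np.min([np.maximum(np.maximum(np.abs(q[:,0]-cx)-hx,np.abs(q[:,1]-cy)-hy),0) for cx,cy,hx,hy in segs],0)
T={'three':[(-79,0,2,79),(79,0,2,79),(0,77,81,2),(0,-77,81,2),(-1,0,2,79),(-40,0,39,2)],
   'two':[(-44,0,2,77),(44,0,2,77),(0,75,46,2),(0,-75,46,2),(0,13,46,2)]}
for nm,c,a0 in [('three',(484,-329),16),('two',(506.5,346),41.5)]:
  for i in (0,1):
    s=top(c,11.5,19,130,i)
    best=[]
    for k in range(4):
        def f(p):
            a=np.radians(p[2]);d=s[:,:2]-p[:2]
            q=np.c_[d@[np.cos(a),np.sin(a)],d@[-np.sin(a),np.cos(a)]]
            e=dist(q,T[nm])
            return np.mean(np.minimum(e,8)**2)
        r=minimize(f,[c[0],c[1],a0+90*k],method='Nelder-Mead'); best.append((r.fun,np.round(r.x,1)))
    best.sort(key=lambda t:t[0]); print(nm,i,len(s),best[:2])
E
python3 fit2.py | grep -A1 "\[("
python3 - <<'E'
import cv2,numpy as np
p=cv2.imread('pics/scene.png')
a=cv2.resize(p[160:220,135:245],None,fx=3.6,fy=3.6,interpolation=2);b=cv2.resize(p[250:350,380:600],(396,216),interpolation=2)
cv2.imwrite('pics/crop.png',np.vstack([a[:216],b]))
E
```

```text
three 0 321 [(np.float64(0.6673162386857688), array([ 485.4, -327.9,  105.8])), (np.float64(5.435100315811309), array([ 485.5, -328.2,  195.9]))]
three 1 1029 [(np.float64(0.29280019865742474), array([ 483.4, -329.8,  106. ])), (np.float64(4.877388980271639), array([ 483.4, -330. ,   16.2]))]
two 0 456 [(np.float64(0.3506306269470529), array([507.5, 346.1, 131.4])), (np.float64(9.77724996686427), array([507.6, 346.2, 311.5]))]
two 1 314 [(np.float64(1.6073860115068639), array([505.7, 345.1, 131.3])), (np.float64(12.90228462363984), array([505.5, 345.4, 311.2]))]
```

View pics/crop.png

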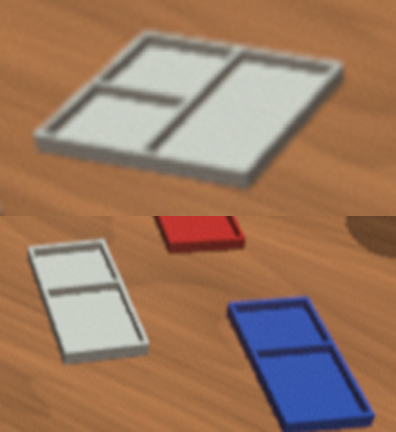

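The crop confirms it: the white tray's divider is nearer the robot, and in tray_three the small bays are on the far (−y world) side. The fits agree to about 2 mm. First I go above the bolt.

{"method": "send_rows", "body": {
  "targets": [
    {"gripper":0,"x":2.67,"y":2.7,"z":0.6},
    {"gripper":0,"x":2.67,"y":2.7,"z":0.6},
    {"gripper":0,"x":2.67,"y":2.7,"z":0.6},
    {"gripper":0,"x":2.67,"y":2.7,"z":0.6},
    {"gripper":0,"x":2.67,"y":2.7,"z":0.6}
  ]
}}

```text
$.targets[0]: bad value
```

{"method": "send_rows", "body": {
  "targets": [
    {"gripper":0,"x":2.67,"y":2.7,"z":0.6},
    {"gripper":0,"x":2.67,"y":2.7,"z":0.6},
    {"gripper":0,"x":2.67,"y":2.7,"z":0.6},
    {"gripper":0,"x":2.67,"y":2.7,"z":0.6},
    {"gripper":0,"x":2.67,"y":2.7,"z":0.6}
  ]
}}

```text
$.targets[0]: bad value
```

{"method": "send_rows", "body": {
  "targets": [
    {"gripper":0,"x":2.67,"y":2.7,"z":0.6},
    {"gripper":0,"x":2.67,"y":2.7,"z":0.6},
    {"gripper":0,"x":2.67,"y":2.7,"z":0.6},
    {"gripper":0,"x":2.67,"y":2.7,"z":0},
    {"gripper":0,"x":2.67,"y":2.7,"z":0}
  ]
}}

```text
$.targets[0]: bad value
```

{"method": "send_rows", "body": {
  "targets": [
    {"gripper":0},
    {"gripper":0},
    {"gripper":0}
  ]
}}

```text
$.targets[0]: bad value
```

{"method": "send_rows", "body": {
  "targets": [
    {"gripper":0,"x":2.67,"y":2.7,"z":0.6,"ax":0,"ay":0,"az":0},
    {"gripper":0,"x":2.67,"y":2.7,"z":0.6,"ax":0,"ay":0,"az":0}
  ]
}}

```text
clock: 1.27
position: [203.9, 536.3, 218.7]
ee_rot: [0.991, -0.134, 0.0, -0.0]
contact_force: [0.8, -0.4, 0.6]
gripper_width: 63.9
grasp_force: 0.0
```

{"method": "send_rows", "body": {
  "targets": [
    {"gripper":0,"x":2.67,"y":2.7,"z":0.6,"ax":0,"ay":0,"az":0},
    {"gripper":0,"x":2.67,"y":2.7,"z":0.6,"ax":0,"ay":0,"az":0},
    {"gripper":0,"x":2.67,"y":2.7,"z":0.6,"ax":0,"ay":0,"az":0},
    {"gripper":0,"x":2.67,"y":2.7,"z":0.6,"ax":0,"ay":0,"az":0},
    {"gripper":0,"x":2.67,"y":2.7,"z":0.6,"ax":0,"ay":0,"az":0}
  ]
}}

```text
clock: 1.68
position: [297.2, 368.5, 189.4]
ee_rot: [0.991, -0.135, 0.0, -0.0]
contact_force: [-0.5, -0.0, 0.0]
gripper_width: 42.9
grasp_force: 0.0
```

{"method": "send_rows", "body": {
  "targets": [
    {"gripper":0,"x":2.67,"y":2.7,"z":0.6,"ax":0,"ay":0,"az":0},
    {"gripper":0,"x":2.67,"y":2.7,"z":0.6,"ax":0,"ay":0,"az":0},
    {"gripper":0,"x":2.67,"y":2.7,"z":0.6,"ax":0,"ay":0,"az":0},
    {"gripper":0,"x":2.67,"y":2.7,"z":0.6,"ax":0,"ay":0,"az":0},
    {"gripper":0,"x":2.67,"y":2.7,"z":0.6,"ax":0,"ay":0,"az":0}
  ]
}}

```text
clock: 2.1
position: [389.8, 202.8, 159.5]
ee_rot: [0.991, -0.135, 0.0, -0.001]
contact_force: [0.8, 1.0, 0.1]
gripper_width: 42.8
grasp_force: 0.0
```

{"method": "send_rows", "body": {
  "targets": [
    {"gripper":0,"x":2.67,"y":2.7,"z":0,"ax":0,"ay":0,"az":0},
    {"gripper":0,"x":2.67,"y":2.7,"z":0,"ax":0,"ay":0,"az":0},
    {"gripper":0,"x":2.67,"y":2.7,"z":0,"ax":0,"ay":0,"az":0},
    {"gripper":0,"x":0,"y":0,"z":0,"ax":0,"ay":0,"az":0},
    {"gripper":0,"x":0,"y":0,"z":0,"ax":0,"ay":0,"az":0}
  ]
}}

```text
clock: 2.52
position: [445.4, 103.1, 159.3]
ee_rot: [0.991, -0.137, 0.0, -0.0]
contact_force: [0.3, 0.7, -0.3]
gripper_width: 42.7
grasp_force: 0.0
```

```bash
cat > near.py <<'E'
from h import *
import sys
# near.py h r  : fit top of thing near the TCP with the wrist camera
def run(h,r,name,pic=None,c=None,lo=5,hi=6):
    s=arm.read_state(); p,d,m=grab('wrist'); W=cloud(d,m); g=d>0
    t=np.array(s['position']) if c is None else np.array(c)
    k=g&(np.hypot(W[...,0]-t[0],W[...,1]-t[1])<r)&(W[...,2]>h-lo)&(W[...,2]<h+hi)
    q=W[k]; (x,y),(w,l),a=cv2.minAreaRect(q[:,:2].astype(np.float32))
    print(name,len(q),np.round([x,y,w,l,a,np.median(q[:,2])],1),'mean',np.round(q.mean(0),1))
    if pic: cv2.imwrite(f'pics/{pic}.png',p[...,::-1])
    rx=R.from_quat(s['ee_rot']).as_matrix()
    print('tcp',np.round(s['position'],1),'psi',np.round(np.degrees(np.arctan2(rx[1,0],rx[0,0])),2),'j',np.round(s['joints'],2),'clock',s['clock'])
    print('to rect centre, tool cm',np.round((np.array([x,y,0])-[*s['position'][:2],0])@rx/10,2))
if __name__=='__main__':
    a=sys.argv; run(float(a[1]),float(a[2]),a[3],a[4] if len(a)>4 else None)
E
python3 near.py 74 30 bolt w1
```

```text
bolt 586 [445.9 102.6  18.6  17.7  44.6  73.3] mean [446.4 102.6  73.1]
tcp [445.4 103.1 159.3] psi -15.78 j [ 0.58  0.17 -0.49  0.   -0.91  0.71] clock 2.5167
to rect centre, tool cm [0.06 0.04 0.  ]
```

View pics/w1.png

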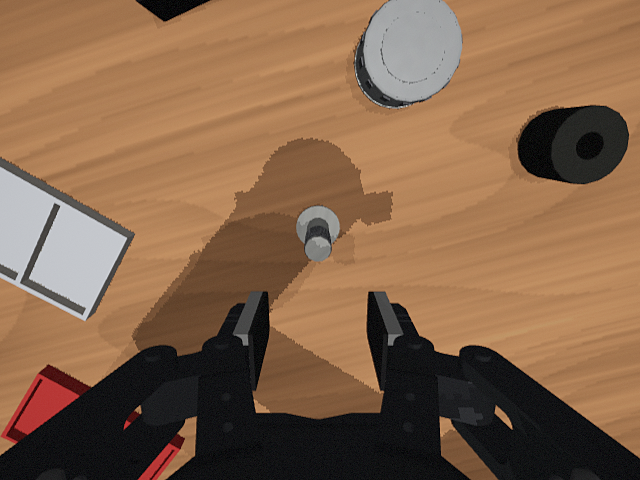

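The wrist view shows the bolt (318,245) standing between the open fingers, with the short filter, roller and tray clear of it. Descend and grip.

{"method": "send_rows", "body": {
  "targets": [
    {"gripper":0,"x":0.06,"y":0.04,"z":3.5,"ax":0,"ay":0,"az":0},
    {"gripper":0,"x":0,"y":0,"z":3.5,"ax":0,"ay":0,"az":0},
    {"gripper":0,"x":0,"y":0,"z":3.5,"ax":0,"ay":0,"az":0},
    {"gripper":0,"x":0,"y":0,"z":2.5,"ax":0,"ay":0,"az":0},
    {"gripper":0,"x":0,"y":0,"z":1.0,"ax":0,"ay":0,"az":0}
  ]
}}

```text
clock: 2.98
position: [442.7, 104.5, 16.3]
ee_rot: [0.991, -0.134, -0.002, 0.002]
contact_force: [0.0, 0.5, 0.2]
gripper_width: 42.8
grasp_force: 0.0
```

{"method": "send_rows", "body": {
  "targets": [
    {"gripper":0,"x":0,"y":0,"z":0,"ax":0,"ay":0,"az":0},
    {"gripper":0.4,"x":0,"y":0,"z":0,"ax":0,"ay":0,"az":0},
    {"gripper":0.5,"x":0,"y":0,"z":0,"ax":0,"ay":0,"az":0},
    {"gripper":0.6,"x":0,"y":0,"z":0,"ax":0,"ay":0,"az":0},
    {"gripper":1,"x":0,"y":0,"z":0,"ax":0,"ay":0,"az":0}
  ]
}}

```text
clock: 3.4
position: [445.8, 105.1, 20.6]
ee_rot: [0.991, -0.135, 0.001, -0.001]
contact_force: [-2.6, 2.2, 2.4]
gripper_width: 16.5
grasp_force: 58.4
```

{"method": "send_rows", "body": {
  "targets": [
    {"gripper":1,"x":0,"y":0,"z":0,"ax":0,"ay":0,"az":0},
    {"gripper":1,"x":0,"y":0,"z":0,"ax":0,"ay":0,"az":0},
    {"gripper":1,"x":0,"y":0,"z":0,"ax":0,"ay":0,"az":0},
    {"gripper":1,"x":0,"y":0,"z":-0.5,"ax":0,"ay":0,"az":0}
  ]
}}

```text
clock: 3.73
position: [444.9, 104.2, 24.4]
ee_rot: [0.991, -0.135, -0.0, 0.0]
contact_force: [-0.1, -0.7, -2.6]
gripper_width: 16.6
grasp_force: 58.5
```

{"method": "send_rows", "body": {
  "targets": [
    {"gripper":1,"x":0,"y":0,"z":-3,"ax":0,"ay":0,"az":0},
    {"gripper":1,"x":0,"y":-1,"z":-3,"ax":0,"ay":0,"az":0},
    {"gripper":1,"x":-0.5,"y":-3.5,"z":0,"ax":0,"ay":0,"az":0},
    {"gripper":1,"x":-0.6,"y":-3.5,"z":0,"ax":0,"ay":0,"az":0},
    {"gripper":1,"x":-0.6,"y":-3.5,"z":0,"ax":0,"ay":0,"az":0}
  ]
}}

```text
clock: 4.15
position: [459.6, 220.4, 85.4]
ee_rot: [0.991, -0.136, 0.0, -0.001]
contact_force: [1.7, -1.5, -2.5]
gripper_width: 16.8
grasp_force: 58.9
```

{"method": "send_rows", "body": {
  "targets": [
    {"gripper":1,"x":-0.6,"y":-3.5,"z":0,"ax":0,"ay":0,"az":0},
    {"gripper":1,"x":-0.6,"y":-3.5,"z":0,"ax":0,"ay":0,"az":0},
    {"gripper":1,"x":0,"y":-2.7,"z":0,"ax":0,"ay":0,"az":0},
    {"gripper":1,"x":0,"y":0,"z":0,"ax":0,"ay":0,"az":0},
    {"gripper":1,"x":0,"y":0,"z":0,"ax":0,"ay":0,"az":0}
  ]
}}

```text
clock: 4.57
position: [473.6, 317.1, 83.8]
ee_rot: [0.991, -0.134, -0.0, 0.0]
contact_force: [-1.6, 0.2, -2.8]
gripper_width: 16.4
grasp_force: 59.1
```

Run:
```python
from h import *
s=arm.read_state(); p,d,m=grab('wrist'); cv2.imwrite('pics/w2.png',p[...,::-1]); print(s['position'],s['gripper_width'],s['contact_force'])
W=cloud(d,m);T=np.array(m['cam_to_world'])
for q in [(473.6,316.5,4),(529.9,366.1,4)]:
    c=(np.array(q)-T[:3,3])@T[:3,:3]; print(q,m['fx']*c[0]/c[2]+m['cx'],m['fy']*c[1]/c[2]+m['cy'])
```

```text
[473.6362393  317.07126385  83.77352139] 16.40066362389375 [-1.58925841  0.17282381 -2.83602649]
(473.6, 316.5, 4) 317.8980050280978 252.38540256796523
(529.9, 366.1, 4) 216.4461001410214 189.40699174266385
```

View pics/w2.png

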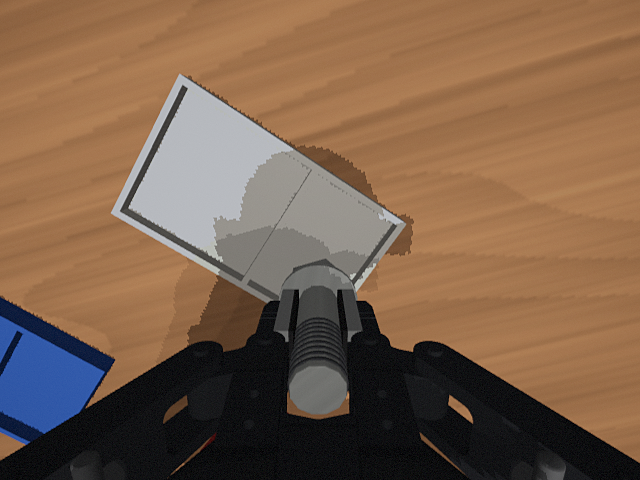

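The bolt is held upright (318,330) and the small bay's floor centre lies at (318,252), as predicted. Lower and release.

{"method": "send_rows", "body": {
  "targets": [
    {"gripper":1,"x":0,"y":0,"z":3,"ax":0,"ay":0,"az":0},
    {"gripper":1,"x":0,"y":0,"z":1.5,"ax":0,"ay":0,"az":0},
    {"gripper":1,"x":0,"y":0,"z":0.8,"ax":0,"ay":0,"az":0},
    {"gripper":1,"x":0,"y":0,"z":0.4,"ax":0,"ay":0,"az":0},
    {"gripper":1,"x":0,"y":0,"z":0.2,"ax":0,"ay":0,"az":0}
  ]
}}

```text
clock: 5.03
position: [474.0, 315.4, 25.2]
ee_rot: [0.991, -0.135, -0.0, 0.0]
contact_force: [0.6, 0.5, -2.0]
gripper_width: 16.6
grasp_force: 59.2
```

{"method": "send_rows", "body": {
  "targets": [
    {"gripper":1,"x":0,"y":0,"z":0.1,"ax":0,"ay":0,"az":0},
    {"gripper":1,"x":0,"y":0,"z":0,"ax":0,"ay":0,"az":0},
    {"gripper":1,"x":0,"y":0,"z":0,"ax":0,"ay":0,"az":0}
  ]
}}

```text
clock: 5.28
position: [474.4, 316.7, 25.2]
ee_rot: [0.991, -0.135, 0.001, -0.001]
contact_force: [0.6, 0.4, -2.2]
gripper_width: 16.6
grasp_force: 59.2
```

{"method": "send_rows", "body": {
  "targets": [
    {"gripper":1,"x":0,"y":0,"z":0.1,"ax":0,"ay":0,"az":0},
    {"gripper":1,"x":0,"y":0,"z":0,"ax":0,"ay":0,"az":0},
    {"gripper":1,"x":0,"y":0,"z":0,"ax":0,"ay":0,"az":0}
  ]
}}

```text
clock: 5.53
position: [474.5, 316.8, 24.6]
ee_rot: [0.991, -0.135, 0.001, -0.001]
contact_force: [-1.2, -0.0, 5.2]
gripper_width: 16.3
grasp_force: 59.8
```

{"method": "send_rows", "body": {
  "targets": [
    {"gripper":1,"x":0,"y":0,"z":0.1,"ax":0,"ay":0,"az":0},
    {"gripper":1,"x":0,"y":0,"z":0,"ax":0,"ay":0,"az":0},
    {"gripper":1,"x":0,"y":0,"z":0,"ax":0,"ay":0,"az":0}
  ]
}}

```text
clock: 5.78
position: [474.5, 316.9, 24.6]
ee_rot: [0.991, -0.135, 0.001, -0.001]
contact_force: [-3.4, -0.6, 12.5]
gripper_width: 16.5
grasp_force: 60.6
```

{"method": "send_rows", "body": {
  "targets": [
    {"gripper":0.5,"x":0,"y":0,"z":-0.1,"ax":0,"ay":0,"az":0},
    {"gripper":0.3,"x":0,"y":0,"z":0,"ax":0,"ay":0,"az":0},
    {"gripper":0,"x":0,"y":0,"z":0,"ax":0,"ay":0,"az":0},
    {"gripper":0,"x":0,"y":0,"z":0,"ax":0,"ay":0,"az":0},
    {"gripper":0,"x":0,"y":0,"z":-1,"ax":0,"ay":0,"az":0}
  ]
}}

```text
clock: 6.2
position: [472.8, 315.2, 31.6]
ee_rot: [0.991, -0.135, -0.001, 0.002]
contact_force: [-0.4, -0.3, 0.1]
gripper_width: 42.5
grasp_force: 0.0
```

{"method": "send_rows", "body": {
  "targets": [
    {"gripper":0,"x":0,"y":0,"z":-3,"ax":0,"ay":0,"az":0},
    {"gripper":0,"x":0,"y":0,"z":-4,"ax":0,"ay":0,"az":0},
    {"gripper":0,"x":0,"y":0,"z":-4,"ax":0,"ay":0,"az":0},
    {"gripper":-1,"x":0,"y":0,"z":-2,"ax":0,"ay":0,"az":0},
    {"gripper":-1,"x":1.94,"y":3.4,"z":0,"ax":0,"ay":0,"az":0}
  ]
}}

```text
clock: 6.62
position: [486.7, 284.6, 170.3]
ee_rot: [0.991, -0.131, 0.005, -0.006]
contact_force: [1.5, -0.7, 0.2]
gripper_width: 65.5
grasp_force: 0.0
```

{"method": "send_rows", "body": {
  "targets": [
    {"gripper":-1,"x":1.94,"y":3.4,"z":0,"ax":0,"ay":0,"az":0},
    {"gripper":-1,"x":1.94,"y":3.4,"z":0,"ax":0,"ay":0,"az":0},
    {"gripper":-1,"x":1.94,"y":3.4,"z":0,"ax":0,"ay":0,"az":0},
    {"gripper":-1,"x":1.94,"y":3.4,"z":0,"ax":0,"ay":0,"az":0},
    {"gripper":-1,"x":1.94,"y":3.4,"z":0,"ax":0,"ay":0,"az":0}
  ]
}}

```text
clock: 7.03
position: [531.7, 86.9, 164.2]
ee_rot: [0.991, -0.135, 0.0, -0.0]
contact_force: [0.7, 1.1, 0.1]
gripper_width: 85.3
grasp_force: 0.0
```

{"method": "send_rows", "body": {
  "targets": [
    {"gripper":-1,"x":1.94,"y":3.4,"z":0,"ax":0,"ay":0,"az":0},
    {"gripper":-1,"x":1.94,"y":3.4,"z":0,"ax":0,"ay":0,"az":0},
    {"gripper":-1,"x":0,"y":0,"z":0,"ax":0,"ay":0,"az":0},
    {"gripper":-1,"x":0,"y":0,"z":0,"ax":0,"ay":0,"az":0}
  ]
}}

```text
clock: 7.37
position: [550.9, 10.6, 163.6]
ee_rot: [0.991, -0.137, 0.0, -0.0]
contact_force: [-0.3, 0.8, 0.4]
gripper_width: 85.4
grasp_force: 0.0
```

```bash
python3 near.py 50 60 short
```

```text
short 5438 [550.8  10.6  63.9  63.6  72.9  49.8] mean [551.8  10.4  49.7]
tcp [550.9  10.6 163.6] psi -15.75 j [ 0.31  0.32 -0.27  0.   -0.98  0.98] clock 7.3667
to rect centre, tool cm [-0.    0.01 -0.  ]
```

{"method": "send_rows", "body": {
  "targets": [
    {"gripper":-1,"x":0,"y":0,"z":4,"ax":0,"ay":0,"az":0},
    {"gripper":-1,"x":0,"y":0,"z":4,"ax":0,"ay":0,"az":0},
    {"gripper":-1,"x":0,"y":0,"z":4,"ax":0,"ay":0,"az":0},
    {"gripper":-1,"x":0,"y":0,"z":2,"ax":0,"ay":0,"az":0},
    {"gripper":-1,"x":0,"y":0,"z":1.2,"ax":0,"ay":0,"az":0}
  ]
}}

```text
clock: 7.83
position: [548.5, 13.8, 8.3]
ee_rot: [0.991, -0.134, -0.003, 0.001]
contact_force: [0.0, -0.6, 0.3]
gripper_width: 85.2
grasp_force: 0.0
```

{"method": "send_rows", "body": {
  "targets": [
    {"gripper":-1,"x":0,"y":0,"z":0,"ax":0,"ay":0,"az":0},
    {"gripper":-0.6,"x":0,"y":0,"z":0,"ax":0,"ay":0,"az":0},
    {"gripper":-0.5,"x":0,"y":0,"z":0,"ax":0,"ay":0,"az":0},
    {"gripper":1,"x":0,"y":0,"z":0,"ax":0,"ay":0,"az":0},
    {"gripper":1,"x":0,"y":0,"z":0,"ax":0,"ay":0,"az":0}
  ]
}}

```text
clock: 8.25
position: [551.9, 13.6, 13.1]
ee_rot: [0.991, -0.135, 0.002, -0.001]
contact_force: [-0.5, 2.9, 4.0]
gripper_width: 62.5
grasp_force: 66.2
```

{"method": "send_rows", "body": {
  "targets": [
    {"gripper":1,"x":0,"y":0,"z":0,"ax":0,"ay":0,"az":0},
    {"gripper":1,"x":0,"y":0,"z":0,"ax":0,"ay":0,"az":0},
    {"gripper":1,"x":0,"y":0,"z":0,"ax":0,"ay":0,"az":0}
  ]
}}

```text
clock: 8.5
position: [551.9, 13.6, 13.1]
ee_rot: [0.991, -0.135, 0.002, -0.001]
contact_force: [-1.7, 4.1, 5.7]
gripper_width: 62.4
grasp_force: 66.6
```

{"method": "send_rows", "body": {
  "targets": [
    {"gripper":1,"x":0,"y":0,"z":-1,"ax":0,"ay":0,"az":0},
    {"gripper":1,"x":0,"y":0,"z":-3,"ax":0,"ay":0,"az":0},
    {"gripper":1,"x":0,"y":0,"z":-4,"ax":0,"ay":0,"az":0},
    {"gripper":1,"x":0,"y":0,"z":-4,"ax":0,"ay":0,"az":0},
    {"gripper":1,"x":-1.28,"y":-3.71,"z":0,"ax":0,"ay":0,"az":0}
  ]
}}

```text
clock: 8.92
position: [553.0, 49.0, 140.2]
ee_rot: [0.99, -0.137, 0.007, -0.002]
contact_force: [2.1, 2.0, -1.0]
gripper_width: 62.7
grasp_force: 66.9
```

{"method": "send_rows", "body": {
  "targets": [
    {"gripper":1,"x":-1.28,"y":-3.71,"z":0,"ax":0,"ay":0,"az":0},
    {"gripper":1,"x":-1.28,"y":-3.71,"z":0,"ax":0,"ay":0,"az":0},
    {"gripper":1,"x":-1.28,"y":-3.71,"z":0,"ax":0,"ay":0,"az":0},
    {"gripper":1,"x":-1.28,"y":-3.71,"z":0,"ax":0,"ay":0,"az":0},
    {"gripper":1,"x":-1.28,"y":-3.71,"z":0,"ax":0,"ay":0,"az":0}
  ]
}}

```text
clock: 9.33
position: [535.3, 249.0, 131.7]
ee_rot: [0.991, -0.135, -0.0, 0.0]
contact_force: [2.0, -0.5, -1.8]
gripper_width: 62.3
grasp_force: 66.8
```

{"method": "send_rows", "body": {
  "targets": [
    {"gripper":1,"x":-1.28,"y":-3.71,"z":0,"ax":0,"ay":0,"az":0},
    {"gripper":1,"x":-1.28,"y":-3.71,"z":0,"ax":0,"ay":0,"az":0},
    {"gripper":1,"x":-1.28,"y":-3.71,"z":0,"ax":0,"ay":0,"az":0},
    {"gripper":1,"x":0,"y":0,"z":0,"ax":0,"ay":0,"az":0},
    {"gripper":1,"x":0,"y":0,"z":0,"ax":0,"ay":0,"az":0}
  ]
}}

```text
clock: 9.75
position: [528.1, 366.9, 130.7]
ee_rot: [0.991, -0.134, -0.001, 0.0]
contact_force: [0.2, -0.3, -2.2]
gripper_width: 62.8
grasp_force: 66.8
```

```bash
python3 near.py 13 20 x w3 2>&1 | tail -3
python3 - <<'E'
from h import *
s=arm.read_state();print(s['position'],s['gripper_width'],s['contact_force'])
p,d,m=grab('scene'); cv2.imwrite('pics/s3.png',cv2.resize(p[180:330,330:530,::-1],None,fx=4,fy=4)); W=cloud(d,m); k=(d>0)&(np.hypot(W[...,0]-474,W[...,1]-316.5)<25)&(W[...,2]>65)&(W[...,2]<85)
print(k.sum(), W[k].mean(0) if k.any() else '')
E
```

```text
x 0 [ 0.  0.  0.  0.  0. nan] mean [nan nan nan]
tcp [528.1 366.9 130.7] psi -15.37 j [ 0.86  0.5  -0.08 -0.   -1.    0.44] clock 9.75
to rect centre, tool cm [-41.2   49.37   0.08]
[528.15201678 365.33384972 130.75621251] 62.663894574317524 [ 0.40197875 -0.44379125 -2.21247684]
18 [479.67027493 312.64680113  73.57658934]
```

View pics/s3.png

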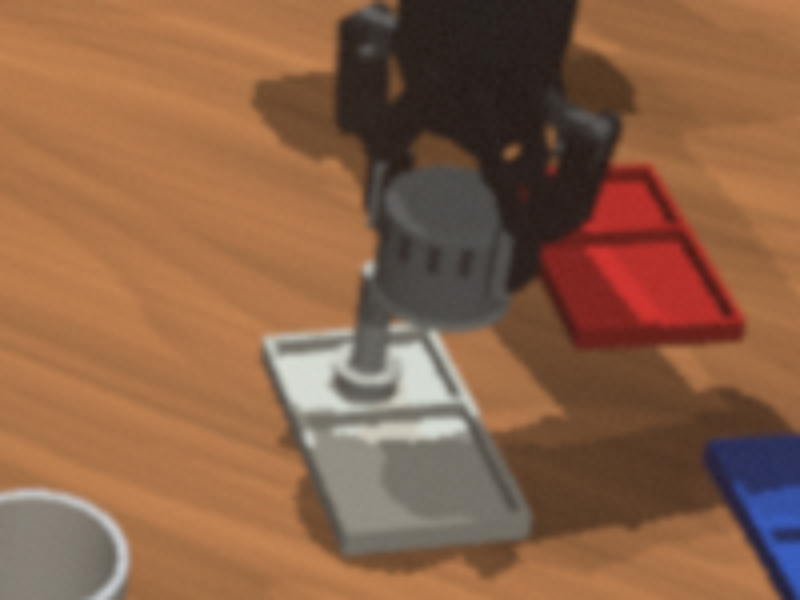

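Bolt stands upright in its bay (crop 365,330); the short filter hangs over the larger bay. Lower.

{"method": "send_rows", "body": {
  "targets": [
    {"gripper":1,"x":0.15,"y":0,"z":3.5,"ax":0,"ay":0,"az":0},
    {"gripper":1,"x":0,"y":0,"z":3.5,"ax":0,"ay":0,"az":0},
    {"gripper":1,"x":0,"y":0,"z":2.5,"ax":0,"ay":0,"az":0},
    {"gripper":1,"x":0,"y":0,"z":1.2,"ax":0,"ay":0,"az":0},
    {"gripper":1,"x":0,"y":0,"z":0.5,"ax":0,"ay":0,"az":0}
  ]
}}

```text
clock: 10.27
position: [529.7, 362.2, 17.2]
ee_rot: [0.991, -0.136, -0.002, 0.002]
contact_force: [-9.0, -6.1, 18.0]
gripper_width: 62.5
grasp_force: 69.0
```

{"method": "send_rows", "body": {
  "targets": [
    {"gripper":1,"x":0,"y":0,"z":0.2,"ax":0,"ay":0,"az":0},
    {"gripper":1,"x":0,"y":0,"z":0,"ax":0,"ay":0,"az":0},
    {"gripper":1,"x":0,"y":0,"z":0.1,"ax":0,"ay":0,"az":0},
    {"gripper":1,"x":0,"y":0,"z":0,"ax":0,"ay":0,"az":0}
  ]
}}

```text
clock: 10.6
position: [531.3, 365.6, 17.9]
ee_rot: [0.991, -0.135, 0.001, -0.001]
contact_force: [-0.4, -0.2, -1.1]
gripper_width: 62.6
grasp_force: 66.8
```

{"method": "send_rows", "body": {
  "targets": [
    {"gripper":1,"x":0,"y":0,"z":0.1,"ax":0,"ay":0,"az":0},
    {"gripper":1,"x":0,"y":0,"z":0,"ax":0,"ay":0,"az":0},
    {"gripper":1,"x":0,"y":0,"z":0,"ax":0,"ay":0,"az":0}
  ]
}}

```text
clock: 10.85
position: [531.3, 365.7, 17.1]
ee_rot: [0.991, -0.135, 0.001, -0.001]
contact_force: [-1.8, 0.7, 5.9]
gripper_width: 62.3
grasp_force: 67.4
```

{"method": "send_rows", "body": {
  "targets": [
    {"gripper":-0.55,"x":0,"y":0,"z":-0.1,"ax":0,"ay":0,"az":0},
    {"gripper":-0.7,"x":0,"y":0,"z":0,"ax":0,"ay":0,"az":0},
    {"gripper":-0.8,"x":0,"y":0,"z":0,"ax":0,"ay":0,"az":0},
    {"gripper":-0.8,"x":0,"y":0,"z":0,"ax":0,"ay":0,"az":0},
    {"gripper":-0.8,"x":0,"y":0,"z":-1,"ax":0,"ay":0,"az":0}
  ]
}}

```text
clock: 11.27
position: [529.3, 363.7, 24.3]
ee_rot: [0.991, -0.135, -0.002, 0.002]
contact_force: [0.2, -0.3, -0.2]
gripper_width: 77.0
grasp_force: 0.0
```

{"method": "send_rows", "body": {
  "targets": [
    {"gripper":-0.8,"x":0,"y":0,"z":-3,"ax":0,"ay":0,"az":0},
    {"gripper":-0.8,"x":0,"y":0,"z":-4,"ax":0,"ay":0,"az":0},
    {"gripper":-0.8,"x":0,"y":0,"z":-4,"ax":0,"ay":0,"az":6.8},
    {"gripper":-1,"x":0,"y":0,"z":-3,"ax":0,"ay":0,"az":6.8},
    {"gripper":-1,"x":0,"y":0,"z":0,"ax":0,"ay":0,"az":6.8}
  ]
}}

```text
clock: 11.68
position: [534.0, 367.5, 176.0]
ee_rot: [0.951, -0.31, 0.004, -0.007]
contact_force: [0.8, 0.2, 0.9]
gripper_width: 85.6
grasp_force: 0.0
```

{"method": "send_rows", "body": {
  "targets": [
    {"gripper":-1,"x":0,"y":0,"z":0,"ax":0,"ay":0,"az":6.8},
    {"gripper":-1,"x":0,"y":0,"z":0,"ax":0,"ay":0,"az":6.8},
    {"gripper":-1,"x":0,"y":0,"z":0,"ax":0,"ay":0,"az":6.8},
    {"gripper":-1,"x":0,"y":0,"z":0,"ax":0,"ay":0,"az":6.8},
    {"gripper":-1,"x":0,"y":0,"z":0,"ax":0,"ay":0,"az":6.8}
  ]
}}

```text
clock: 12.1
position: [530.5, 364.8, 167.1]
ee_rot: [0.818, -0.575, 0.0, -0.0]
contact_force: [-0.4, -0.0, 0.4]
gripper_width: 85.6
grasp_force: 0.0
```

{"method": "send_rows", "body": {
  "targets": [
    {"gripper":-1,"x":0,"y":0,"z":0,"ax":0,"ay":0,"az":6.8},
    {"gripper":-1,"x":0,"y":0,"z":0,"ax":0,"ay":0,"az":6.8},
    {"gripper":-1,"x":3.3,"y":-1.18,"z":0,"ax":0,"ay":0,"az":0},
    {"gripper":-1,"x":3.3,"y":-1.18,"z":0,"ax":0,"ay":0,"az":0},
    {"gripper":-1,"x":3.3,"y":-1.18,"z":0,"ax":0,"ay":0,"az":0}
  ]
}}

```text
clock: 12.52
position: [577.1, 270.0, 167.0]
ee_rot: [0.747, -0.665, 0.0, -0.0]
contact_force: [1.0, -0.2, -0.1]
gripper_width: 85.5
grasp_force: 0.0
```

{"method": "send_rows", "body": {
  "targets": [
    {"gripper":-1,"x":3.3,"y":-1.18,"z":0,"ax":0,"ay":0,"az":0},
    {"gripper":-1,"x":3.3,"y":-1.18,"z":0,"ax":0,"ay":0,"az":0},
    {"gripper":-1,"x":3.3,"y":-1.18,"z":0,"ax":0,"ay":0,"az":0},
    {"gripper":-1,"x":3.3,"y":-1.18,"z":0,"ax":0,"ay":0,"az":0},
    {"gripper":-1,"x":3.3,"y":-1.18,"z":0,"ax":0,"ay":0,"az":0}
  ]
}}

```text
clock: 12.93
position: [654.7, 111.6, 167.2]
ee_rot: [0.746, -0.666, 0.0, -0.0]
contact_force: [0.0, 0.4, 0.5]
gripper_width: 85.3
grasp_force: 0.0
```

{"method": "send_rows", "body": {
  "targets": [
    {"gripper":-1,"x":0,"y":0,"z":0,"ax":0,"ay":0,"az":0},
    {"gripper":-1,"x":0,"y":0,"z":0,"ax":0,"ay":0,"az":0},
    {"gripper":-1,"x":0,"y":0,"z":0,"ax":0,"ay":0,"az":0}
  ]
}}

```text
clock: 13.18
position: [654.0, 113.2, 166.6]
ee_rot: [0.746, -0.666, -0.0, -0.0]
contact_force: [-1.0, 0.1, -0.8]
gripper_width: 85.5
grasp_force: 0.0
```

```bash
python3 near.py 44 90 air w4
```

```text
air 9876 [654.8 113.2  50.1 121.9   6.   44.4] mean [655.4 108.7  44.4]
tcp [654.  113.2 166.6] psi -83.54 j [ 0.41  0.5   0.02 -0.   -1.1  -0.3 ] clock 13.1833
to rect centre, tool cm [ 0.   -0.08  0.  ]
```

View pics/w4.png

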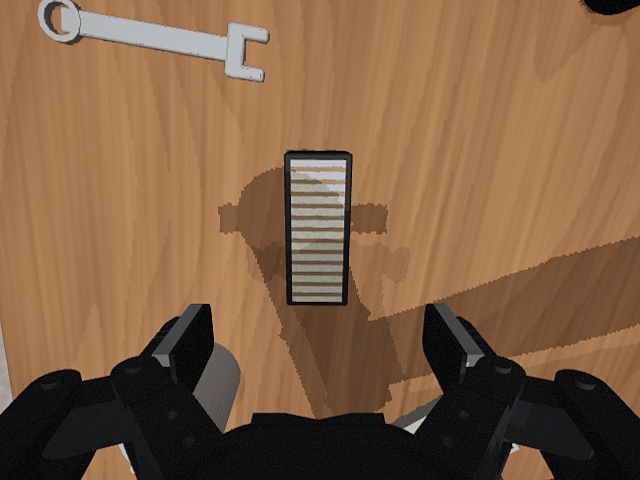

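The air filter (318,230) lies squarely between the open fingers; the wrench and mug are clear. Descend and grip.

{"method": "send_rows", "body": {
  "targets": [
    {"gripper":-1,"x":0,"y":-0.08,"z":4,"ax":0,"ay":0,"az":0.4},
    {"gripper":-1,"x":0,"y":0,"z":4,"ax":0,"ay":0,"az":0},
    {"gripper":-1,"x":0,"y":0,"z":4,"ax":0,"ay":0,"az":0},
    {"gripper":-1,"x":0,"y":0,"z":2.1,"ax":0,"ay":0,"az":0},
    {"gripper":-1,"x":0,"y":0,"z":1.2,"ax":0,"ay":0,"az":0}
  ]
}}

```text
clock: 13.65
position: [652.2, 114.2, 9.6]
ee_rot: [0.744, -0.668, -0.002, 0.003]
contact_force: [-0.6, 0.0, 0.3]
gripper_width: 85.8
grasp_force: 0.0
```

{"method": "send_rows", "body": {
  "targets": [
    {"gripper":-0.5,"x":0,"y":0,"z":0,"ax":0,"ay":0,"az":0},
    {"gripper":-0.3,"x":0,"y":0,"z":0,"ax":0,"ay":0,"az":0},
    {"gripper":-0.2,"x":0,"y":0,"z":0,"ax":0,"ay":0,"az":0},
    {"gripper":1,"x":0,"y":0,"z":0,"ax":0,"ay":0,"az":0},
    {"gripper":1,"x":0,"y":0,"z":0,"ax":0,"ay":0,"az":0}
  ]
}}

```text
clock: 14.07
position: [656.6, 114.2, 16.1]
ee_rot: [0.744, -0.668, 0.001, -0.002]
contact_force: [0.0, 1.4, 3.2]
gripper_width: 49.4
grasp_force: 63.5
```

{"method": "send_rows", "body": {
  "targets": [
    {"gripper":1,"x":0,"y":0,"z":0,"ax":0,"ay":0,"az":0},
    {"gripper":1,"x":0,"y":0,"z":0,"ax":0,"ay":0,"az":0},
    {"gripper":1,"x":0,"y":0,"z":0,"ax":0,"ay":0,"az":0}
  ]
}}

```text
clock: 14.32
position: [656.6, 114.2, 16.1]
ee_rot: [0.744, -0.668, 0.001, -0.002]
contact_force: [-1.4, 1.4, 6.8]
gripper_width: 49.2
grasp_force: 63.8
```

{"method": "send_rows", "body": {
  "targets": [
    {"gripper":1,"x":0,"y":0,"z":-1,"ax":0,"ay":0,"az":0},
    {"gripper":1,"x":0,"y":0,"z":-3,"ax":0,"ay":0,"az":0},
    {"gripper":1,"x":0,"y":0,"z":-4,"ax":0,"ay":0,"az":0},
    {"gripper":1,"x":0,"y":0,"z":-4,"ax":0,"ay":0,"az":6.68},
    {"gripper":1,"x":0,"y":0,"z":-1,"ax":0,"ay":0,"az":6.68}
  ]
}}

```text
clock: 14.73
position: [658.4, 113.7, 152.0]
ee_rot: [-0.659, 0.752, -0.003, 0.006]
contact_force: [0.6, 0.2, 0.7]
gripper_width: 49.2
grasp_force: 63.1
```

{"method": "send_rows", "body": {
  "targets": [
    {"gripper":1,"x":0,"y":0,"z":0,"ax":0,"ay":0,"az":6.68},
    {"gripper":1,"x":0,"y":0,"z":0,"ax":0,"ay":0,"az":6.68},
    {"gripper":1,"x":0,"y":0,"z":0,"ax":0,"ay":0,"az":6.68},
    {"gripper":1,"x":0,"y":0,"z":0,"ax":0,"ay":0,"az":6.68},
    {"gripper":1,"x":0,"y":0,"z":0,"ax":0,"ay":0,"az":6.68}
  ]
}}

```text
clock: 15.15
position: [654.4, 112.9, 143.7]
ee_rot: [-0.414, 0.91, 0.0, -0.0]
contact_force: [-0.1, 0.1, -2.0]
gripper_width: 49.2
grasp_force: 63.0
```

{"method": "send_rows", "body": {
  "targets": [
    {"gripper":1,"x":0,"y":0,"z":0,"ax":0,"ay":0,"az":6.68},
    {"gripper":1,"x":0,"y":0,"z":0,"ax":0,"ay":0,"az":6.68},
    {"gripper":1,"x":0,"y":0,"z":0,"ax":0,"ay":0,"az":6.68},
    {"gripper":1,"x":0,"y":0,"z":0,"ax":0,"ay":0,"az":6.68},
    {"gripper":1,"x":0,"y":0,"z":0,"ax":0,"ay":0,"az":6.68}
  ]
}}

```text
clock: 15.57
position: [654.5, 112.9, 143.6]
ee_rot: [-0.135, 0.991, 0.0, -0.0]
contact_force: [0.0, 0.3, -0.7]
gripper_width: 48.9
grasp_force: 63.0
```

{"method": "send_rows", "body": {
  "targets": [
    {"gripper":1,"x":2.6,"y":-3.09,"z":0,"ax":0,"ay":0,"az":0},
    {"gripper":1,"x":2.6,"y":-3.09,"z":0,"ax":0,"ay":0,"az":0},
    {"gripper":1,"x":2.6,"y":-3.09,"z":0,"ax":0,"ay":0,"az":0},
    {"gripper":1,"x":2.6,"y":-3.09,"z":0,"ax":0,"ay":0,"az":0},
    {"gripper":1,"x":2.6,"y":-3.09,"z":0,"ax":0,"ay":0,"az":0}
  ]
}}

```text
clock: 15.98
position: [570.8, -72.6, 143.8]
ee_rot: [-0.139, 0.99, 0.0, -0.0]
contact_force: [1.1, -0.2, -1.0]
gripper_width: 49.1
grasp_force: 63.0
```

{"method": "send_rows", "body": {
  "targets": [
    {"gripper":1,"x":2.6,"y":-3.09,"z":0,"ax":0,"ay":0,"az":0},
    {"gripper":1,"x":2.6,"y":-3.09,"z":0,"ax":0,"ay":0,"az":0},
    {"gripper":1,"x":2.6,"y":-3.09,"z":0,"ax":0,"ay":0,"az":0},
    {"gripper":1,"x":2.6,"y":-3.09,"z":0,"ax":0,"ay":0,"az":0},
    {"gripper":1,"x":2.6,"y":-3.09,"z":0,"ax":0,"ay":0,"az":0}
  ]
}}

```text
clock: 16.4
position: [488.1, -256.8, 144.0]
ee_rot: [-0.138, 0.99, 0.0, 0.0]
contact_force: [1.1, -0.6, -1.7]
gripper_width: 49.1
grasp_force: 63.0
```

{"method": "send_rows", "body": {
  "targets": [
    {"gripper":1,"x":2.6,"y":-3.09,"z":0,"ax":0,"ay":0,"az":0},
    {"gripper":1,"x":0,"y":0,"z":0,"ax":0,"ay":0,"az":0},
    {"gripper":1,"x":0,"y":0,"z":0,"ax":0,"ay":0,"az":0},
    {"gripper":1,"x":0,"y":0,"z":0,"ax":0,"ay":0,"az":0}
  ]
}}

```text
clock: 16.73
position: [472.7, -292.3, 143.6]
ee_rot: [-0.138, 0.99, 0.0, 0.0]
contact_force: [-0.2, 0.1, -1.5]
gripper_width: 48.9
grasp_force: 63.1
```

Run:
```python
from h import *
s=arm.read_state();rx=R.from_quat(s['ee_rot']).as_matrix();print(s['position'],np.degrees(np.arctan2(rx[1,0],rx[0,0])),s['joints'],s['clock'])
p,d,m=grab('wrist'); cv2.imwrite('pics/w5.png',p[...,::-1]); T=np.array(m['cam_to_world'])
for q in [(473.7,-291.3,4),(458.4,-377.8,4),(532.4,-356.7,4)]:
    c=(np.array(q)-T[:3,3])@T[:3,:3]; print(q,m['fx']*c[0]/c[2]+m['cx'],m['fy']*c[1]/c[2]+m['cy'])
```

```text
[ 472.70984503 -292.27224691  143.59888908] -164.1487809030227 [-2.62236497e-01  3.48224474e-01 -2.86947312e-01 -2.74023304e-04
 -9.35465378e-01 -1.03174125e+00] 16.7333
(473.7, -291.3, 4) 319.03055720116186 229.5524065427348
(458.4, -377.8, 4) 218.00180477392382 182.06659365038317
(532.4, -356.7, 4) 225.40332663164384 273.7774219833729
```

View pics/w5.png

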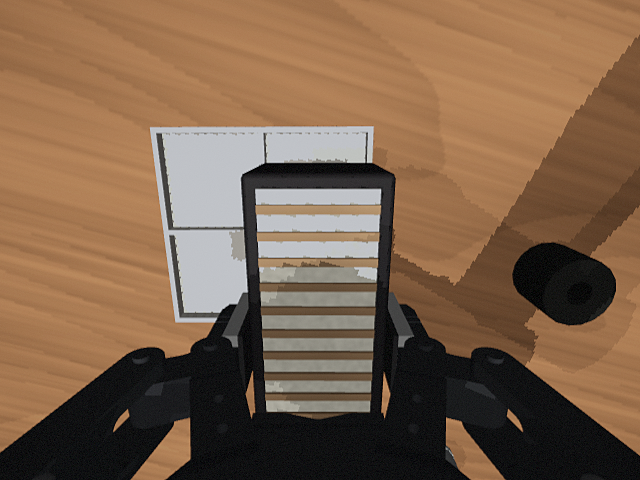

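The air filter is square over the long bay, and small-bay centres project to (218,182) and (225,274), as seen. Lower.

{"method": "send_rows", "body": {
  "targets": [
    {"gripper":1,"x":0,"y":0.08,"z":3.5,"ax":0,"ay":0,"az":0},
    {"gripper":1,"x":0,"y":0,"z":3.5,"ax":0,"ay":0,"az":0},
    {"gripper":1,"x":0,"y":0,"z":2.5,"ax":0,"ay":0,"az":0},
    {"gripper":1,"x":0,"y":0,"z":1.2,"ax":0,"ay":0,"az":0},
    {"gripper":1,"x":0,"y":0,"z":0.7,"ax":0,"ay":0,"az":0}
  ]
}}

```text
clock: 17.2
position: [472.4, -289.5, 27.2]
ee_rot: [-0.14, 0.99, 0.001, -0.002]
contact_force: [0.0, 0.2, -0.1]
gripper_width: 48.5
grasp_force: 63.1
```

{"method": "send_rows", "body": {
  "targets": [
    {"gripper":1,"x":0,"y":0,"z":0.4,"ax":0,"ay":0,"az":0},
    {"gripper":1,"x":0,"y":0,"z":0.3,"ax":0,"ay":0,"az":0},
    {"gripper":1,"x":0,"y":0,"z":0.2,"ax":0,"ay":0,"az":0},
    {"gripper":1,"x":0,"y":0,"z":0.1,"ax":0,"ay":0,"az":0},
    {"gripper":1,"x":0,"y":0,"z":0,"ax":0,"ay":0,"az":0}
  ]
}}

```text
clock: 17.62
position: [473.6, -291.3, 20.2]
ee_rot: [-0.139, 0.99, -0.0, 0.001]
contact_force: [1.1, 0.8, -1.6]
gripper_width: 49.1
grasp_force: 63.0
```

{"method": "send_rows", "body": {
  "targets": [
    {"gripper":1,"x":0,"y":0,"z":0.1,"ax":0,"ay":0,"az":0},
    {"gripper":1,"x":0,"y":0,"z":0,"ax":0,"ay":0,"az":0},
    {"gripper":1,"x":0,"y":0,"z":0,"ax":0,"ay":0,"az":0}
  ]
}}

```text
clock: 17.87
position: [473.6, -291.4, 20.1]
ee_rot: [-0.139, 0.99, -0.0, 0.001]
contact_force: [-1.6, 2.9, 5.9]
gripper_width: 48.9
grasp_force: 63.7
```

{"method": "send_rows", "body": {
  "targets": [
    {"gripper":-0.3,"x":0,"y":0,"z":-0.1,"ax":0,"ay":0,"az":0},
    {"gripper":-0.5,"x":0,"y":0,"z":0,"ax":0,"ay":0,"az":0},
    {"gripper":-0.6,"x":0,"y":0,"z":0,"ax":0,"ay":0,"az":0},
    {"gripper":-0.6,"x":0,"y":0,"z":0,"ax":0,"ay":0,"az":0},
    {"gripper":-0.6,"x":0,"y":0,"z":-1,"ax":0,"ay":0,"az":0}
  ]
}}

```text
clock: 18.28
position: [471.4, -290.8, 27.9]
ee_rot: [-0.138, 0.99, 0.001, -0.002]
contact_force: [0.3, -0.4, 0.5]
gripper_width: 68.6
grasp_force: 0.0
```

{"method": "send_rows", "body": {
  "targets": [
    {"gripper":-0.6,"x":0,"y":0,"z":-3,"ax":0,"ay":0,"az":0},
    {"gripper":-0.6,"x":0,"y":0,"z":-4,"ax":0,"ay":0,"az":0},
    {"gripper":-0.6,"x":0,"y":0,"z":-4,"ax":0,"ay":0,"az":0},
    {"gripper":-0.8,"x":0,"y":0,"z":-2,"ax":0,"ay":0,"az":0},
    {"gripper":-0.8,"x":-0.77,"y":3.86,"z":0,"ax":0,"ay":0,"az":0}
  ]
}}

```text
clock: 18.7
position: [474.2, -256.7, 165.9]
ee_rot: [-0.136, 0.991, -0.004, 0.006]
contact_force: [2.4, 1.1, 1.1]
gripper_width: 76.9
grasp_force: 0.0
```

{"method": "send_rows", "body": {
  "targets": [
    {"gripper":-0.8,"x":-0.77,"y":3.86,"z":0,"ax":0,"ay":0,"az":0},
    {"gripper":-0.8,"x":-0.77,"y":3.86,"z":0,"ax":0,"ay":0,"az":0},
    {"gripper":-0.8,"x":-0.77,"y":3.86,"z":0,"ax":0,"ay":0,"az":0},
    {"gripper":-0.8,"x":-0.77,"y":3.86,"z":0,"ax":0,"ay":0,"az":0},
    {"gripper":-0.8,"x":0,"y":0,"z":0,"ax":0,"ay":0,"az":0}
  ]
}}

```text
clock: 19.12
position: [456.6, -90.4, 160.4]
ee_rot: [-0.142, 0.99, 0.0, 0.001]
contact_force: [-0.9, 1.5, -0.6]
gripper_width: 76.7
grasp_force: 0.0
```

{"method": "send_rows", "body": {
  "targets": [
    {"gripper":-0.8,"x":0,"y":0,"z":0,"ax":0,"ay":0,"az":0},
    {"gripper":-0.8,"x":0,"y":0,"z":0,"ax":0,"ay":0,"az":0}
  ]
}}

```text
clock: 19.28
position: [457.2, -95.0, 159.9]
ee_rot: [-0.139, 0.99, -0.0, 0.0]
contact_force: [0.0, -0.8, 0.2]
gripper_width: 76.9
grasp_force: 0.0
```

```bash
python3 near.py 45 50 roller; python3 -c "
from near import *
p,d,m=grab('side');W=cloud(d,m)
k=(d>0)&(np.hypot(W[...,0]-473.7,W[...,1]+291.3)<80)&(abs(W[...,2]-48)<6)
print(cv2.minAreaRect(W[k][:,:2].astype(np.float32)),np.percentile(W[k][:,2],[5,50,95]))"
```

```text
roller 3441 [457.9 -96.8  53.5  52.6  69.9  44.5] mean [457.1 -97.1  44.4]
tcp [457.2 -95.  159.9] psi -164.02 j [ 0.14  0.19 -0.47  0.   -0.91 -1.44] clock 19.2833
to rect centre, tool cm [-0.01 -0.19  0.  ]
((472.2721252441406, -290.25274658203125), (126.1044692993164, 50.63447570800781), 15.93100643157959) [45.70741978 49.73039539 52.30259693]
```

{"method": "send_rows", "body": {
  "targets": [
    {"gripper":-0.8,"x":0,"y":-0.15,"z":4,"ax":0,"ay":0,"az":0},
    {"gripper":-0.8,"x":0,"y":0,"z":4,"ax":0,"ay":0,"az":0},
    {"gripper":-0.8,"x":0,"y":0,"z":3.5,"ax":0,"ay":0,"az":0},
    {"gripper":-0.8,"x":0,"y":0,"z":2,"ax":0,"ay":0,"az":0},
    {"gripper":-0.8,"x":0,"y":0,"z":1.1,"ax":0,"ay":0,"az":0}
  ]
}}

```text
clock: 19.8
position: [455.3, -98.3, 10.2]
ee_rot: [-0.137, 0.991, 0.0, -0.003]
contact_force: [0.6, 0.2, -0.0]
gripper_width: 76.8
grasp_force: 0.0
```

{"method": "send_rows", "body": {
  "targets": [
    {"gripper":-0.6,"x":0,"y":0,"z":0,"ax":0,"ay":0,"az":0},
    {"gripper":-0.4,"x":0,"y":0,"z":0,"ax":0,"ay":0,"az":0},
    {"gripper":-0.25,"x":0,"y":0,"z":0,"ax":0,"ay":0,"az":0},
    {"gripper":1,"x":0,"y":0,"z":0,"ax":0,"ay":0,"az":0},
    {"gripper":1,"x":0,"y":0,"z":0,"ax":0,"ay":0,"az":0}
  ]
}}

```text
clock: 20.22
position: [458.1, -96.7, 14.4]
ee_rot: [-0.138, 0.99, -0.0, 0.001]
contact_force: [-0.1, -0.9, 0.1]
gripper_width: 51.9
grasp_force: 62.8
```

{"method": "send_rows", "body": {
  "targets": [
    {"gripper":1,"x":0,"y":0,"z":0,"ax":0,"ay":0,"az":0},
    {"gripper":1,"x":0,"y":0,"z":0,"ax":0,"ay":0,"az":0},
    {"gripper":1,"x":0,"y":0,"z":0,"ax":0,"ay":0,"az":0}
  ]
}}

```text
clock: 20.47
position: [458.2, -96.6, 14.3]
ee_rot: [-0.139, 0.99, -0.0, 0.001]
contact_force: [-0.6, -0.9, 6.8]
gripper_width: 51.8
grasp_force: 63.3
```

{"method": "send_rows", "body": {
  "targets": [
    {"gripper":1,"x":0,"y":0,"z":-1,"ax":0,"ay":0,"az":0},
    {"gripper":1,"x":0,"y":0,"z":-3,"ax":0,"ay":0,"az":0},
    {"gripper":1,"x":0,"y":0,"z":-4,"ax":0,"ay":0,"az":0},
    {"gripper":1,"x":0,"y":0,"z":-4,"ax":0,"ay":0,"az":0},
    {"gripper":1,"x":1.1,"y":-3.86,"z":0,"ax":0,"ay":0,"az":0}
  ]
}}

```text
clock: 20.88
position: [463.4, -133.4, 141.4]
ee_rot: [-0.143, 0.99, -0.001, 0.009]
contact_force: [2.1, 0.2, -0.5]
gripper_width: 52.0
grasp_force: 63.3
```

{"method": "send_rows", "body": {
  "targets": [
    {"gripper":1,"x":1.1,"y":-3.86,"z":0,"ax":0,"ay":0,"az":0},
    {"gripper":1,"x":1.1,"y":-3.86,"z":0,"ax":0,"ay":0,"az":0},
    {"gripper":1,"x":1.1,"y":-3.86,"z":0,"ax":0,"ay":0,"az":0},
    {"gripper":1,"x":1.1,"y":-3.86,"z":0,"ax":0,"ay":0,"az":0},
    {"gripper":1,"x":1.1,"y":-3.86,"z":0,"ax":0,"ay":0,"az":0}
  ]
}}

```text
clock: 21.3
position: [456.8, -338.7, 133.0]
ee_rot: [-0.139, 0.99, 0.0, -0.0]
contact_force: [1.3, 0.2, -0.9]
gripper_width: 52.5
grasp_force: 63.3
```

{"method": "send_rows", "body": {
  "targets": [
    {"gripper":1,"x":1.1,"y":-3.86,"z":0,"ax":0,"ay":0,"az":0},
    {"gripper":1,"x":0,"y":0,"z":0,"ax":0,"ay":0,"az":0},
    {"gripper":1,"x":0,"y":0,"z":0,"ax":0,"ay":0,"az":0},
    {"gripper":1,"x":0,"y":0,"z":0,"ax":0,"ay":0,"az":0}
  ]
}}

```text
clock: 21.63
position: [456.7, -377.0, 132.4]
ee_rot: [-0.138, 0.99, 0.001, -0.001]
contact_force: [0.5, 0.5, -1.5]
gripper_width: 51.8
grasp_force: 63.4
```

Run:
```python
from h import *
s=arm.read_state(); print(s['position'],s['gripper_width'],s['contact_force'])
p,d,m=grab('wrist'); cv2.imwrite('pics/w6.png',p[...,::-1])
```

```text
[ 456.6897792  -377.00743355  132.41677582] 51.78686988339163 [ 0.4745787   0.54198244 -1.51203161]
```

View pics/w6.png

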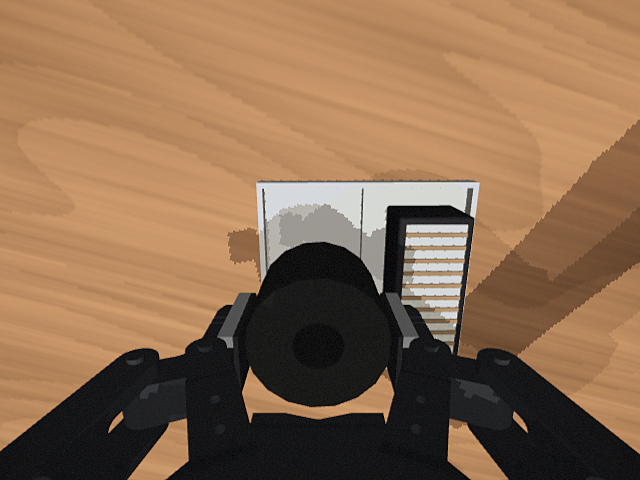

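Air filter lies flat in the long bay (430,280); the roller is above its small bay. Lower with a small correction away from the filter.

{"method": "send_rows", "body": {
  "targets": [
    {"gripper":1,"x":-0.15,"y":-0.2,"z":3,"ax":0,"ay":0,"az":0},
    {"gripper":1,"x":0,"y":0,"z":3,"ax":0,"ay":0,"az":0},
    {"gripper":1,"x":0,"y":0,"z":2.2,"ax":0,"ay":0,"az":0},
    {"gripper":1,"x":0,"y":0,"z":1.2,"ax":0,"ay":0,"az":0},
    {"gripper":1,"x":0,"y":0,"z":0.7,"ax":0,"ay":0,"az":0}
  ]
}}

```text
clock: 22.1
position: [458.7, -376.8, 30.4]
ee_rot: [-0.14, 0.99, 0.001, -0.002]
contact_force: [-1.0, -0.2, -1.5]
gripper_width: 52.1
grasp_force: 63.4
```

{"method": "send_rows", "body": {
  "targets": [
    {"gripper":1,"x":0,"y":0,"z":0.5,"ax":0,"ay":0,"az":0},
    {"gripper":1,"x":0,"y":0,"z":0.4,"ax":0,"ay":0,"az":0},
    {"gripper":1,"x":0,"y":0,"z":0.2,"ax":0,"ay":0,"az":0},
    {"gripper":1,"x":0,"y":0,"z":0.1,"ax":0,"ay":0,"az":0},
    {"gripper":1,"x":0,"y":0,"z":0,"ax":0,"ay":0,"az":0}
  ]
}}

```text
clock: 22.52
position: [459.9, -379.1, 20.9]
ee_rot: [-0.139, 0.99, -0.0, 0.0]
contact_force: [0.3, -0.1, -1.5]
gripper_width: 51.5
grasp_force: 63.4
```

{"method": "send_rows", "body": {
  "targets": [
    {"gripper":1,"x":0,"y":0,"z":0.1,"ax":0,"ay":0,"az":0},
    {"gripper":1,"x":0,"y":0,"z":0.1,"ax":0,"ay":0,"az":0},
    {"gripper":1,"x":0,"y":0,"z":0,"ax":0,"ay":0,"az":0}
  ]
}}

```text
clock: 22.77
position: [459.5, -379.1, 18.4]
ee_rot: [-0.138, 0.99, -0.0, 0.0]
contact_force: [0.4, -0.4, -0.6]
gripper_width: 51.6
grasp_force: 63.4
```

{"method": "send_rows", "body": {
  "targets": [
    {"gripper":1,"x":0,"y":0,"z":0.1,"ax":0,"ay":0,"az":0},
    {"gripper":1,"x":0,"y":0,"z":0,"ax":0,"ay":0,"az":0},
    {"gripper":1,"x":0,"y":0,"z":0,"ax":0,"ay":0,"az":0}
  ]
}}

```text
clock: 23.02
position: [459.5, -379.1, 18.4]
ee_rot: [-0.139, 0.99, -0.0, 0.0]
contact_force: [-1.9, 1.7, 6.1]
gripper_width: 51.5
grasp_force: 64.1
```

{"method": "send_rows", "body": {
  "targets": [
    {"gripper":-0.3,"x":0,"y":0,"z":-0.1,"ax":0,"ay":0,"az":0},
    {"gripper":-0.4,"x":0,"y":0,"z":0,"ax":0,"ay":0,"az":0},
    {"gripper":-0.46,"x":0,"y":0,"z":0,"ax":0,"ay":0,"az":0},
    {"gripper":-0.46,"x":0,"y":0,"z":0,"ax":0,"ay":0,"az":0},
    {"gripper":-0.46,"x":0,"y":0,"z":-1,"ax":0,"ay":0,"az":0}
  ]
}}

```text
clock: 23.43
position: [458.1, -378.2, 26.6]
ee_rot: [-0.138, 0.99, 0.001, -0.002]
contact_force: [0.5, 0.1, 0.2]
gripper_width: 62.4
grasp_force: 0.0
```

{"method": "send_rows", "body": {
  "targets": [
    {"gripper":-0.46,"x":0,"y":0,"z":-3,"ax":0,"ay":0,"az":0},
    {"gripper":-0.46,"x":0,"y":0,"z":-4,"ax":0,"ay":0,"az":0},
    {"gripper":-0.46,"x":0,"y":0,"z":-4,"ax":0,"ay":0,"az":0},
    {"gripper":-0.8,"x":0,"y":0,"z":-3,"ax":0,"ay":0,"az":0},
    {"gripper":-0.8,"x":-3.13,"y":2.13,"z":0,"ax":0,"ay":0,"az":0}
  ]
}}

```text
clock: 23.85
position: [484.9, -354.9, 177.4]
ee_rot: [-0.136, 0.991, -0.005, 0.006]
contact_force: [2.7, 0.0, 0.3]
gripper_width: 76.6
grasp_force: 0.0
```

{"method": "send_rows", "body": {
  "targets": [
    {"gripper":-0.8,"x":-3.13,"y":2.13,"z":0,"ax":0,"ay":0,"az":0},
    {"gripper":-0.8,"x":-3.13,"y":2.13,"z":0,"ax":0,"ay":0,"az":0},
    {"gripper":-0.8,"x":-3.13,"y":2.13,"z":0,"ax":0,"ay":0,"az":0},
    {"gripper":-0.8,"x":-3.13,"y":2.13,"z":0,"ax":0,"ay":0,"az":0},
    {"gripper":-0.8,"x":-3.13,"y":2.13,"z":0,"ax":0,"ay":0,"az":0}
  ]
}}

```text
clock: 24.27
position: [605.9, -203.1, 169.3]
ee_rot: [-0.139, 0.99, -0.0, 0.0]
contact_force: [0.9, -0.3, -0.0]
gripper_width: 77.1
grasp_force: 0.0
```

{"method": "send_rows", "body": {
  "targets": [
    {"gripper":-0.8,"x":-3.13,"y":2.13,"z":0,"ax":0,"ay":0,"az":0},
    {"gripper":-0.8,"x":-3.13,"y":2.13,"z":0,"ax":0,"ay":0,"az":0},
    {"gripper":-0.8,"x":-3.13,"y":2.13,"z":0,"ax":0,"ay":0,"az":0},
    {"gripper":-0.8,"x":0,"y":0,"z":0,"ax":0,"ay":0,"az":0},
    {"gripper":-0.8,"x":0,"y":0,"z":0,"ax":0,"ay":0,"az":0}
  ]
}}

```text
clock: 24.68
position: [678.6, -115.4, 168.2]
ee_rot: [-0.14, 0.99, 0.0, -0.0]
contact_force: [-0.1, -0.2, -0.6]
gripper_width: 76.4
grasp_force: 0.0
```

{"method": "send_rows", "body": {
  "targets": [
    {"gripper":-0.8,"x":0,"y":0,"z":0,"ax":0,"ay":0,"az":0}
  ]
}}

```text
clock: 24.77
position: [677.4, -117.3, 168.4]
ee_rot: [-0.139, 0.99, 0.0, -0.0]
contact_force: [0.1, -0.4, 0.7]
gripper_width: 76.7
grasp_force: 0.0
```

```bash
python3 near.py 78 50 tall; python3 -c "
from near import *
p,d,m=grab('side');W=cloud(d,m)
k=(d>0)&(np.hypot(W[...,0]-458.4,W[...,1]+377.8)<45)&(abs(W[...,2]-49)<6)
print(cv2.minAreaRect(W[k][:,:2].astype(np.float32)),np.percentile(W[k][:,2],[5,50,95]))"
```

```text
tall 4268 [ 679.  -118.5   52.3   53.    49.1   77.8] mean [ 677.5 -118.8   77.7]
tcp [ 677.4 -117.3  168.4] psi -164.05 j [ 0.06  0.53  0.09  0.   -1.13 -1.36] clock 24.7667
to rect centre, tool cm [-0.11 -0.16 -0.  ]
((457.7730712890625, -377.994140625), (53.477359771728516, 53.27200698852539), 4.450751781463623) [44.27462483 49.39028713 51.74318454]
```

{"method": "send_rows", "body": {
  "targets": [
    {"gripper":-0.8,"x":-0.1,"y":-0.12,"z":4,"ax":0,"ay":0,"az":0},
    {"gripper":-0.8,"x":0,"y":0,"z":3.5,"ax":0,"ay":0,"az":0},
    {"gripper":-0.8,"x":0,"y":0,"z":2.7,"ax":0,"ay":0,"az":0},
    {"gripper":-0.8,"x":0,"y":0,"z":1.3,"ax":0,"ay":0,"az":0},
    {"gripper":-0.8,"x":0,"y":0,"z":0.7,"ax":0,"ay":0,"az":0}
  ]
}}

```text
clock: 25.28
position: [677.4, -119.4, 44.3]
ee_rot: [-0.138, 0.99, 0.0, -0.002]
contact_force: [0.7, -0.1, -0.6]
gripper_width: 76.9
grasp_force: 0.0
```

{"method": "send_rows", "body": {
  "targets": [
    {"gripper":-0.6,"x":0,"y":0,"z":0,"ax":0,"ay":0,"az":0},
    {"gripper":-0.4,"x":0,"y":0,"z":0,"ax":0,"ay":0,"az":0},
    {"gripper":-0.25,"x":0,"y":0,"z":0,"ax":0,"ay":0,"az":0},
    {"gripper":-0.2,"x":0,"y":0,"z":0,"ax":0,"ay":0,"az":0},
    {"gripper":1,"x":0,"y":0,"z":0,"ax":0,"ay":0,"az":0}
  ]
}}

```text
clock: 25.7
position: [680.7, -118.2, 49.1]
ee_rot: [-0.139, 0.99, -0.001, 0.002]
contact_force: [-0.5, 1.0, 5.7]
gripper_width: 50.6
grasp_force: 62.6
```

{"method": "send_rows", "body": {
  "targets": [
    {"gripper":1,"x":0,"y":0,"z":0,"ax":0,"ay":0,"az":0},
    {"gripper":1,"x":0,"y":0,"z":0,"ax":0,"ay":0,"az":0},
    {"gripper":1,"x":0,"y":0,"z":0,"ax":0,"ay":0,"az":0}
  ]
}}

```text
clock: 25.95
position: [680.7, -118.2, 49.2]
ee_rot: [-0.139, 0.99, -0.001, 0.002]
contact_force: [-1.4, 0.8, 5.6]
gripper_width: 50.4
grasp_force: 62.6
```

{"method": "send_rows", "body": {
  "targets": [
    {"gripper":1,"x":0,"y":0,"z":-1,"ax":0,"ay":0,"az":0},
    {"gripper":1,"x":0,"y":0,"z":-3,"ax":0,"ay":0,"az":0},
    {"gripper":1,"x":0,"y":0,"z":-4,"ax":0,"ay":0,"az":0},
    {"gripper":1,"x":0,"y":0,"z":-3,"ax":0,"ay":0,"az":0},
    {"gripper":1,"x":2.96,"y":-2.7,"z":0,"ax":0,"ay":0,"az":0}
  ]
}}

```text
clock: 26.37
position: [665.4, -149.0, 165.0]
ee_rot: [-0.142, 0.99, -0.002, 0.009]
contact_force: [2.4, -0.9, -0.9]
gripper_width: 50.3
grasp_force: 62.8
```

{"method": "send_rows", "body": {
  "targets": [
    {"gripper":1,"x":2.96,"y":-2.7,"z":0,"ax":0,"ay":0,"az":0},
    {"gripper":1,"x":2.96,"y":-2.7,"z":0,"ax":0,"ay":0,"az":0},
    {"gripper":1,"x":2.96,"y":-2.7,"z":0,"ax":0,"ay":0,"az":0},
    {"gripper":1,"x":2.96,"y":-2.7,"z":0,"ax":0,"ay":0,"az":0},
    {"gripper":1,"x":2.96,"y":-2.7,"z":0,"ax":0,"ay":0,"az":0}
  ]
}}

```text
clock: 26.78
position: [551.1, -323.8, 156.5]
ee_rot: [-0.139, 0.99, 0.0, -0.0]
contact_force: [1.9, -0.7, -2.2]
gripper_width: 50.7
grasp_force: 62.8
```

{"method": "send_rows", "body": {
  "targets": [
    {"gripper":1,"x":2.96,"y":-2.7,"z":0,"ax":0,"ay":0,"az":0},
    {"gripper":1,"x":0,"y":0,"z":0,"ax":0,"ay":0,"az":0},
    {"gripper":1,"x":0,"y":0,"z":0,"ax":0,"ay":0,"az":0},
    {"gripper":1,"x":0,"y":0,"z":0,"ax":0,"ay":0,"az":0}
  ]
}}

```text
clock: 27.12
position: [531.3, -356.9, 156.3]
ee_rot: [-0.138, 0.99, 0.0, 0.0]
contact_force: [0.3, 0.5, -2.0]
gripper_width: 50.6
grasp_force: 63.0
```

Run:
```python
from h import *
s=arm.read_state(); print(s['position'],s['gripper_width'],s['contact_force'])
p,d,m=grab('side'); cv2.imwrite('pics/s7.png',cv2.resize(p[230:430,340:560,::-1],None,fx=3,fy=3))
```

```text
[ 531.32811743 -356.88587148  156.33013515] 50.597297271984026 [ 0.29954141  0.50417781 -1.9962634 ]
```

View pics/s7.png

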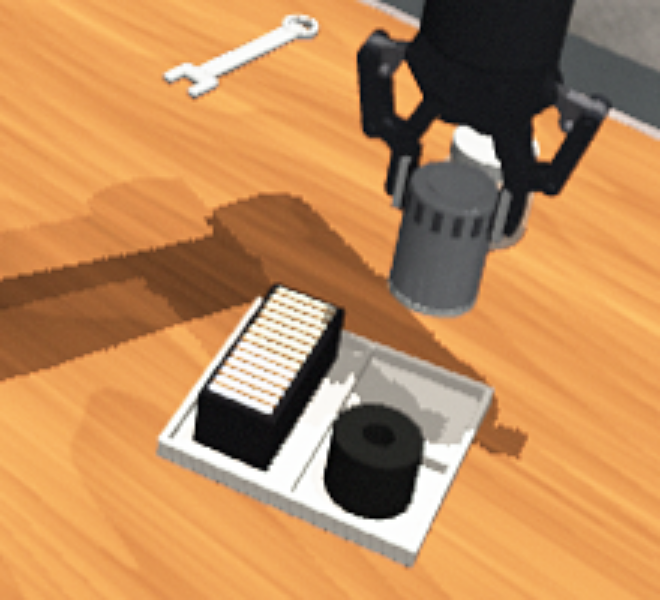

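Air filter and roller stand in their bays; the tall filter hangs over the empty one. Lower.

{"method": "send_rows", "body": {
  "targets": [
    {"gripper":1,"x":-0.1,"y":-0.05,"z":3,"ax":0,"ay":0,"az":0},
    {"gripper":1,"x":0,"y":0,"z":3,"ax":0,"ay":0,"az":0},
    {"gripper":1,"x":0,"y":0,"z":2,"ax":0,"ay":0,"az":0},
    {"gripper":1,"x":0,"y":0,"z":0.8,"ax":0,"ay":0,"az":0},
    {"gripper":1,"x":0,"y":0,"z":0.5,"ax":0,"ay":0,"az":0}
  ]
}}

```text
clock: 27.58
position: [533.0, -355.7, 61.8]
ee_rot: [-0.14, 0.99, 0.001, -0.001]
contact_force: [-0.8, -0.6, -1.2]
gripper_width: 50.5
grasp_force: 63.1
```

{"method": "send_rows", "body": {
  "targets": [
    {"gripper":1,"x":0,"y":0,"z":0.4,"ax":0,"ay":0,"az":0},
    {"gripper":1,"x":0,"y":0,"z":0.3,"ax":0,"ay":0,"az":0},
    {"gripper":1,"x":0,"y":0,"z":0.2,"ax":0,"ay":0,"az":0},
    {"gripper":1,"x":0,"y":0,"z":0,"ax":0,"ay":0,"az":0},
    {"gripper":1,"x":0,"y":0,"z":0,"ax":0,"ay":0,"az":0}
  ]
}}

```text
clock: 28.0
position: [533.2, -357.3, 55.2]
ee_rot: [-0.139, 0.99, -0.0, 0.001]
contact_force: [-0.4, -0.5, -1.9]
gripper_width: 50.3
grasp_force: 63.1
```

{"method": "send_rows", "body": {
  "targets": [
    {"gripper":1,"x":0,"y":0,"z":0.1,"ax":0,"ay":0,"az":0},
    {"gripper":1,"x":0,"y":0,"z":0.1,"ax":0,"ay":0,"az":0},
    {"gripper":1,"x":0,"y":0,"z":0,"ax":0,"ay":0,"az":0}
  ]
}}

```text
clock: 28.25
position: [533.1, -357.3, 53.2]
ee_rot: [-0.139, 0.99, -0.0, 0.0]
contact_force: [-0.8, 0.9, 2.1]
gripper_width: 50.3
grasp_force: 63.3
```

Contact made; release, rise and move clear.

{"method": "send_rows", "body": {
  "targets": [
    {"gripper":-0.25,"x":0,"y":0,"z":0,"ax":0,"ay":0,"az":0},
    {"gripper":-0.35,"x":0,"y":0,"z":0,"ax":0,"ay":0,"az":0},
    {"gripper":-0.46,"x":0,"y":0,"z":0,"ax":0,"ay":0,"az":0},
    {"gripper":-0.46,"x":0,"y":0,"z":0,"ax":0,"ay":0,"az":0},
    {"gripper":-0.46,"x":0,"y":0,"z":-1,"ax":0,"ay":0,"az":0}
  ]
}}

```text
clock: 28.67
position: [531.4, -356.4, 60.5]
ee_rot: [-0.138, 0.99, 0.001, -0.002]
contact_force: [-0.1, -0.4, 0.4]
gripper_width: 62.4
grasp_force: 0.0
```

{"method": "send_rows", "body": {
  "targets": [
    {"gripper":-0.46,"x":0,"y":0,"z":-3,"ax":0,"ay":0,"az":0},
    {"gripper":-0.46,"x":0,"y":0,"z":-4,"ax":0,"ay":0,"az":0},
    {"gripper":-0.46,"x":0,"y":0,"z":-4,"ax":0,"ay":0,"az":0},
    {"gripper":-0.46,"x":0,"y":2,"z":-3,"ax":0,"ay":0,"az":0},
    {"gripper":-0.46,"x":0,"y":4,"z":0,"ax":0,"ay":0,"az":0}
  ]
}}

```text
clock: 29.08
position: [520.8, -303.2, 210.8]
ee_rot: [-0.137, 0.99, -0.005, 0.007]
contact_force: [2.1, 0.8, 1.1]
gripper_width: 62.0
grasp_force: 0.0
```

{"method": "send_rows", "body": {
  "targets": [
    {"gripper":-0.46,"x":0,"y":4,"z":0,"ax":0,"ay":0,"az":0},
    {"gripper":-0.46,"x":0,"y":4,"z":0,"ax":0,"ay":0,"az":0},
    {"gripper":-0.46,"x":0,"y":4,"z":0,"ax":0,"ay":0,"az":0},
    {"gripper":-0.46,"x":0,"y":4,"z":0,"ax":0,"ay":0,"az":0},
    {"gripper":-0.46,"x":0,"y":0,"z":0,"ax":0,"ay":0,"az":0}
  ]
}}

```text
clock: 29.5
position: [470.4, -141.0, 203.5]
ee_rot: [-0.141, 0.99, 0.001, 0.001]
contact_force: [0.1, -1.1, -0.6]
gripper_width: 62.4
grasp_force: 0.0
```

Run:
```python
from h import *
ims=[]
TR={'3':((484.4,-328.8),105.9),'2':((506.6,345.6),131.35)}
for n in ['scene','side']:
    p,d,m=grab(n); W=cloud(d,m)
    for nm,t,c,h in [('air','3',(39,0),48),('rol','3',(-40,38.5),49),('tall','3',(-40,-38.5),82),('short','2',(0,-31),54),('bolt','2',(0,44),78)]:
        o,a=TR[t]; a=np.radians(a); q=(W[...,:2]-o); X=q@[np.cos(a),np.sin(a)];Y=q@[-np.sin(a),np.cos(a)]
        k=(d>0)&(np.hypot(X-c[0],Y-c[1])<(72 if nm=='air' else 40))&(abs(W[...,2]-h)<6)
        if nm=='air': k&=abs(X-39)<40
        (x,y),wl,_=cv2.minAreaRect(np.c_[X[k],Y[k]].astype(np.float32)); print(n,nm,k.sum(),np.round([x-c[0],y-c[1],*wl,np.median(W[...,2][k])-h],1))
    ims.append(cv2.resize(p[160:330,140:470] if n=='scene' else p[200:420,140:520],(700,300)))
cv2.imwrite('pics/fin.png',np.vstack(ims)[...,::-1])
```

```text
scene air 521 [  2.5  -1.3  52.1 125.6  -0.4]
scene rol 147 [ 6.2 -1.  42.5 54.6 -1.5]
scene tall 189 [ 3.3 -2.5 48.1 53.2 -1.2]
scene short 602 [-0.1 -2.9 64.9 62.6 -0.4]
scene bolt 53 [-0.6 -3.  19.7 16.  -1.2]
side air 1262 [  1.5   0.6  50.8 127.9   1.7]
side rol 567 [-0.2  0.3 52.7 54.7  0.5]
side tall 485 [ 0.2  2.6 53.2 50.6  0.7]
side short 235 [-0.4  1.6 61.5 65.   1.6]
side bolt 38 [-0.2 -1.  17.  19.8 -0.2]
```

View pics/fin.png

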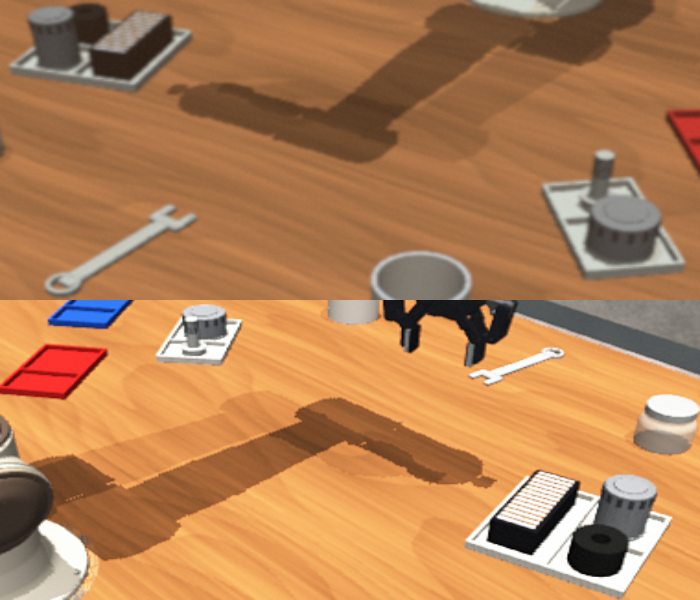

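All five parts sit upright and centred in their bays to within about 3 mm, apart from the roller's scene-camera fit, which is partly hidden. The bystanders are untouched.

```bash
python3 -c "
from bench import arm
print(arm.job_done())"
```

```text
the job is handed in; nothing more can be done
None
```

Both kits are made up and the job is handed in at about 30 s on the robot's clock; the final camera check showed all five parts upright and centred in their bays, with the mug, jar and wrench left alone, but the hand-in returned no verdict.

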